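# Clear the chargers out of the island's power box

### The job

Clear the chargers out of the power box on the kitchen island: lift its smoked cover off the two pins and lay it flat on the chopping board, handle up, then unplug every charger and put them in the bamboo tray, none on top of another; leave the round hub with the green ring plugged in. Then put the cover back over both pins so that it lies flush on the box. Do not disturb the jar or the pepper mill.

Things in the scene. Friction and masses are not known exactly. Their poses are not given: they have to be found in the camera images.
- powerbox: Fixed grey box on the worktop, open at the top under its cover: 340 (x) x 164 (y) mm outside, walls 6 mm, rim 88 mm above the worktop. Origin: centre of its underside, x along its length, z up. At each end, at x = +157 and -157 mm, y = 0, a 10 mm steel pin with a round top stands 13 mm above the rim
- socket2 (a point): Middle one of five round socket recesses (38 mm wide, 15 mm deep) in the white strip inside the box; the point is the centre of its mouth, 26 mm above the worktop. The others are 58 and 116 mm to either side along the box's x. Between a plugged-in block and each long wall 55 mm are free (y); neighbouring blocks are 12 to 14 mm apart (x)
- cover: Loose smoked see-through plate, 350 (x) x 174 (y) x 6 mm, about 450 g, with a 14 mm hole at x = +157 and -157 mm, y = 0. Origin: centre of the plate's underside, z up. Seated, the underside lies on the box's rim with the pins through the holes; fits either way round. On top in the middle is a black handle (see its grip point)
- cover_grip (a point): Centre of the grip bar of the cover's handle: bar along the cover's x, 120 mm long, 14 mm wide (y), 12 mm high. The point is 38 mm above the plate's underside; 26 mm are free between bar and plate, and a 12 mm post carries it at each end
- charger_a: Loose white plug-in charger, may be absent: block 44 (x) x 40 (y) x 52 (z) mm, below it a round nose 35 mm wide, 15 mm long; about 90 g. Origin: middle of the block, z up. Plugged in: origin 52 mm, top 78 mm above the worktop, x along the box's x within 0.1 rad. Sprung clips hold its nose: they let go at a straight upward pull of about 5 to 15 N; free after 16 mm
- charger_b: Loose black plug-in charger, may be absent: block 44 (x) x 40 (y) x 52 (z) mm, below it a round nose 35 mm wide, 15 mm long; about 90 g. Origin: middle of the block, z up. Plugged in: origin 52 mm, top 78 mm above the worktop, x along the box's x within 0.1 rad. Sprung clips hold its nose: they let go at a straight upward pull of about 5 to 15 N; free after 16 mm
- charger_c: Loose blue plug-in charger, may be absent: block 44 (x) x 40 (y) x 52 (z) mm, below it a round nose 35 mm wide, 15 mm long; about 90 g. Origin: middle of the block, z up. Plugged in: origin 52 mm, top 78 mm above the worktop, x along the box's x within 0.1 rad. Sprung clips hold its nose: they let go at a straight upward pull of about 5 to 15 N; free after 16 mm
- charger_d: Loose orange plug-in charger, may be absent: block 44 (x) x 40 (y) x 52 (z) mm, below it a round nose 35 mm wide, 15 mm long; about 90 g. Origin: middle of the block, z up. Plugged in: origin 52 mm, top 78 mm above the worktop, x along the box's x within 0.1 rad. Sprung clips hold its nose: they let go at a straight upward pull of about 5 to 15 N; free after 16 mm
- hub: Round dark hub with a green ring on top, plugged in one of the five sockets, stays there: 46 mm wide, block 52 mm high on the same nose as the chargers. Origin: middle of the block, 52 mm above the worktop when plugged in
- tray: Loose open bamboo tray, 250 (x) x 180 (y) x 42 (z) mm, walls and floor 6 mm thick, about 600 g. Origin: centre of its underside, z up
- board: Fixed wooden chopping board lying flat, 380 (x) x 210 (y) x 16 mm. Origin: centre of its underside, z up; its top is 16 mm above the worktop
- jar: Bystander: closed amber glass jar, 96 mm wide, 150 mm high. Origin: centre of its underside
- mill: Bystander: dark wooden pepper mill, 56 mm wide, 175 mm high. Origin: centre of its underside

How it is judged (in metres and radians):
On the way:
1. the cover lies flat on the chopping board, handle up, let go (z of cover in the frame of board between 0.012 and 0.021 m and horizontal distance between cover and board below 0.09 m and angle between cover's own z axis and vertical below 0.05 rad and linear speed of cover below 0.03 m/s and contact force between the fingers and cover below 0.3 N), for 0.3 s.
At the end, for the whole second after the job is handed in: Cover flush on the rim over both pins (3 mm in height, 5 mm sideways, 0.03 rad); the middle of each charger's block inside the tray, under 58 mm above its underside; the hub still plugged in; tray level on the worktop; all at rest (z of cover in the frame of powerbox between 0.085 and 0.091 m and x of cover in the frame of powerbox between -0.005 and 0.005 m and y of cover in the frame of powerbox between -0.005 and 0.005 m and angle between the x axis of cover and the x axis of powerbox, either way round below 0.03 rad and angle between cover's own z axis and vertical below 0.03 rad and linear speed of cover below 0.02 m/s and x of charger_a in the frame of tray between -0.116 and 0.116 m and y of charger_a in the frame of tray between -0.081 and 0.081 m and z of charger_a in the frame of tray between 0 and 0.058 m and linear speed of each of charger_a, charger_b, charger_c, charger_d below 0.03 m/s and x of charger_b in the frame of tray between -0.116 and 0.116 m and y of charger_b in the frame of tray between -0.081 and 0.081 m and z of charger_b in the frame of tray between 0 and 0.058 m and x of charger_c in the frame of tray between -0.116 and 0.116 m and y of charger_c in the frame of tray between -0.081 and 0.081 m and z of charger_c in the frame of tray between 0 and 0.058 m and x of charger_d in the frame of tray between -0.116 and 0.116 m and y of charger_d in the frame of tray between -0.081 and 0.081 m and z of charger_d in the frame of tray between 0 and 0.058 m and z of hub in the frame of powerbox between 0.046 and 0.058 m and angle between tray's own z axis and vertical below 0.05 rad and height (world z) of tray below 0.008 m); the robot touches nothing.
It fails at once if the hub is pulled out of its socket (z of hub in the frame of powerbox above 0.06 m).
It fails at once if the jar is pushed more than 30 mm or tipped over (distance of jar from where it was at the start of the episode above 0.03 m or angle between jar's own z axis and vertical above 0.4 rad).
It fails at once if the pepper mill is pushed more than 30 mm or tipped over (distance of mill from where it was at the start of the episode above 0.03 m or angle between mill's own z axis and vertical above 0.4 rad).
Of charger_a, charger_b, charger_c, charger_d only 2 to 4 are there at a start; the rules pass over those that are not, and their reading is None.
At some moment in a run one of tray, cover may be knocked a few centimetres aside while the robot is not near it.
Once in a run the grip may slacken for a moment while it holds something.
It also fails if it takes over 210 s, if anything falls off the work surface, if the arm or the gripper's body presses on something with over 40 N, if the wrist force passes 120 N, or if a joint passes its speed limit or range.

### The arm

A 6-joint arm with a two-finger parallel gripper is mounted at the origin on the work surface. World frame = base frame: x ahead of the robot, y to its left, z up, the work surface at z = 0. Lengths are in mm, angles in rad, forces in N, time in s.
With the tool pointing down it reaches from about 350 to 875 mm from the base axis. Payload 4.2 kg.
Tool frame: the origin (TCP) lies where the fingers leave the gripper's body, on its centre line; the fingertips stand ahead of it and the grasp point (between the pads) lies 54 mm ahead of it (arm.nose_length is the z of the fingertips in the tool frame, in mm); z points along the fingers, x is the direction in which the jaws open and shut, and the axes are right-handed (so a half turn about z gives the same grasp; the last joint's range is limited). The gripper opens to 85 mm and grips with 20 to 120 N. Pads are 22 mm wide; open, the fingers measure 114 mm over their backs; the gripper's body (76 mm by 85 mm) begins 54 mm behind the grasp point. The pads swing forward as they close: fully open they stand 13 mm farther back than shut.
Start: joints at [1.525, 0.385, 0.008, 0, -1.194, -0.259], TCP at [187.532, 596.181, 303.912] pointing down, gripper open.
Joint ranges: [-3.14, 3.14], [-1.21, 2.06], [-1.07, 1.41], [-3.16, 2.05], [-2.99, -0.16], [-3.1, 3.1]. Speed limits (rad/s): [2.79, 2.79, 3.14, 3.14, 3.14, 3.14].

### API

Orientations are given as a unit quaternion [x, y, z, w].
In Python, from bench import arm, imaging, job_done gives the robot as it stands.
- The arm moves only by the shell command python3 -m crank 'ROWS' [OPENING]. ROWS is a JSON object of lists of equal length, an entry for each row: "delta_pos": the shift along the tool's x, y, z in m, a list of three; "twist": the turn about the tool's z in rad. In form: {"delta_pos": [[tx, ty, tz], ...], "twist": [twist, ...]}. A call has 1 to 8 rows; each row shifts and turns the commanded pose from where the row before left it, along the tool's axes as they then stand; what a row does not reach is not made up. A row lasts 1/12 s, in which the tool goes at most 41.7 mm and 7.16 degrees, less where a joint would pass 70% of its speed; a pose out of reach is approached as far as the arm can. A call is refused whole if a number of a shift passes 0.0417 or a number of a turn 0.125, either way. A call with a gripper value outside its range is refused whole. OPENING is the opening, from 0 (shut) to 1 (fully open), set as the call begins (- or left out, the last holds). The fingers move at their own pace and stop on an object; the grip force is fixed at half the most. Time passes only in rows, so rows that do not move let the fingers close. It gives the time, the measured TCP pose, the force and the opening at its end, in the units of the state.
- arm.read_state(): the state, without advancing time (a new reading comes with each control period).
- imaging.get_image(name): name is "scene" or "top" or "wrist"; returns (picture, depth): 400x640x3 uint8, blue, green, red; 400x640 float32, mm along the optical axis (not along the pixel's ray), 0 where there is no reading.
- imaging.camera_model(name): a dict with "vfov" (degrees; the focal length in pixels is half the picture's height over the tangent of half this angle, whatever the lens; pixels are square), "cx", "cy" (the principal point, pixels), "T" (4x4, takes a point from camera to world coordinates); the wrist camera has in their place "hand_eye" (4x4, takes a point from camera to tool coordinates, whose origin is the TCP and whose axes are the tool frame's). Camera axes: x right, y up, looking along -z (the intrinsics and any distortion apply to the point x, -y, -z); pixel columns grow to the right and rows downward; lengths in mm; the calibration is good to about 2 mm. A picture is of the moment at which its call begins: read the wrist's pose just before it. camera_model takes no time and is no camera call.
- job_done(): hands the job in, once; it reports no verdict.
The state is a dict: "clock": time; "joints": joint angles; "joint_vel": joint speeds; "joint_efforts": joint torques, N m; "position": TCP position; "ee_rot": TCP orientation; "contact_force": force on the tool from outside, world axes, zero at the start; "wrist_torque": the same for the moment, N m; "gripper_width": finger opening in mm.
Only numpy, scipy, OpenCV 4.12 (cv2) and the standard library are available. Lean on these libraries where they do the work, as an engineer would, in place of code of your own. Each camera call takes 0.05 s, during which the arm holds its last target.

## Working session

There is one attempt and no reset: what is moved stays moved. The work goes in short steps, Python scripts to look and compute and a shell command to move; the robot and the scene stay as the last step left them, time stands still between calls to the robot, and variables do not carry over. Pictures are saved under pics/ and viewed, and the job is handed in when it is done.

```bash
ls -la; mkdir -p pics; cat > h.py <<'E'
import numpy as np, cv2
from bench import arm, imaging
from scipy.spatial.transform import Rotation as R
def pose():
    s=arm.read_state(); T=np.eye(4); T[:3,:3]=R.from_quat(s['ee_rot']).as_matrix(); T[:3,3]=s['position']; return T
def cam(name):
    m=imaging.camera_model(name)
    T=np.array(m['T']) if 'T' in m else pose()@np.array(m['hand_eye'])
    return m,T
def shot(name):
    m,T=cam(name); im,d=imaging.get_image(name); return im,d,m,T
def ray(m,T,u,v):
    f=200/np.tan(np.radians(m['vfov'])/2)
    d=np.array([(u-m['cx'])/f,-(v-m['cy'])/f,-1.0]); return T[:3,3],T[:3,:3]@d
def onz(m,T,u,v,z):
    o,d=ray(m,T,u,v); return o+d*(z-o[2])/d[2]
def atd(m,T,u,v,dep):
    o,d=ray(m,T,u,v); return o+d*dep
E
python3 - <<'E'
from h import *
s=arm.read_state(); print(s, arm.nose_length)
for n in ("scene","top","wrist"):
    im,d,m,T=shot(n); cv2.imwrite(f"pics/{n}0.png",im); np.savez(f"pics/{n}0.npz",im=im,d=d,T=T)
    print(n,{k:(np.round(v,3).tolist() if k in('T','hand_eye') else v) for k,v in m.items()})
E
```

```text
total 12
drwxr-xr-x  3 agent agent 4096 Dec  7 16:51 .
drwxr-xr-x 23 root  root  4096 Dec  7 16:51 ..
drwxr-xr-x  2 agent agent 4096 Dec  7 16:51 pics
{'clock': 0.0, 'joints': array([ 1.52458136e+00,  3.85558374e-01,  6.64669103e-03, -4.95126451e-04,
       -1.19398103e+00, -2.58596855e-01]), 'joint_vel': array([-1.52816690e-03, -2.88845000e-04, -9.36546738e-05,  4.12711254e-04,
       -1.00496737e-04,  3.44907131e-04]), 'joint_efforts': array([ 1.05952201e-04, -3.92287123e+01,  1.88399506e+01,  4.18619201e+00,
       -4.74025263e-03, -1.14855283e-06]), 'position': array([187.42166906, 595.80283574, 302.82904545]), 'ee_rot': array([-5.91485956e-01,  8.06314586e-01, -6.71026404e-04, -8.37483774e-04]), 'contact_force': array([ 0.50829413, -0.32518236, -0.0007884 ]), 'wrist_torque': array([ 0.02383857,  0.00905259, -0.01938557]), 'gripper_width': 85.09864783702848} 72.6
scene {'vfov': 45.5175725773855, 'cx': 318.2237871511926, 'cy': 193.90376939157343, 'T': [[0.046, -0.7, 0.712, 1514.046], [0.999, 0.028, -0.037, -50.639], [0.006, 0.713, 0.701, 1004.333], [0.0, 0.0, 0.0, 1.0]]}
top {'vfov': 53.71796531088289, 'cx': 318.2497722251304, 'cy': 201.95480192474056, 'T': [[0.029, 0.99, -0.139, 498.599], [-1.0, 0.028, -0.006, -16.538], [-0.002, 0.139, 0.99, 986.008], [0.0, 0.0, 0.0, 1.0]]}
wrist {'vfov': 68.17723992437612, 'cx': 316.02571372127323, 'cy': 199.88521206193226, 'hand_eye': [[1.0, -0.0, 0.0, 0.102], [-0.0, -0.951, -0.31, -78.288], [0.0, 0.31, -0.951, -69.221], [0.0, 0.0, 0.0, 1.0]]}
```

View pics/top0.png

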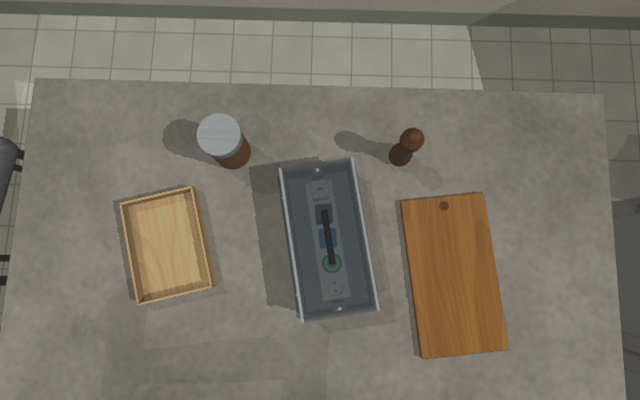

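View pics/scene0.png

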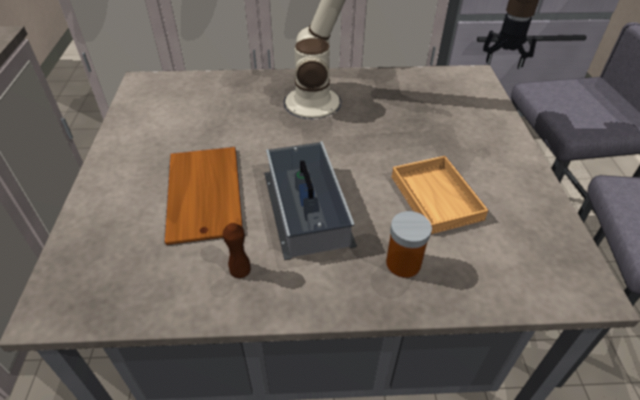

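View pics/wrist0.png

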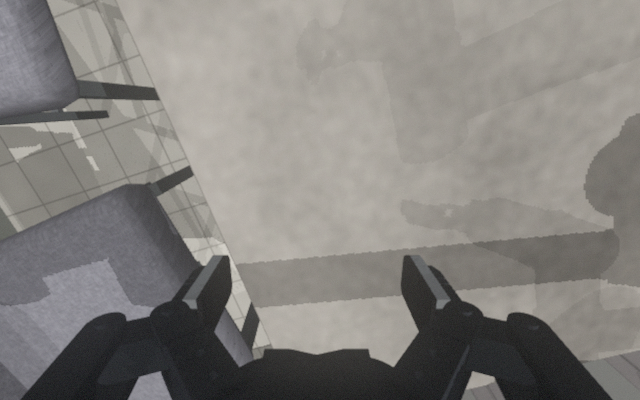

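The top view shows the box in the middle (corners about (280,165) to (378,315)), with the tray left and the board right. The jar is at (225,140) and the mill at (405,145). Through the cover I see black (323,212), blue (327,238) and the hub (332,263); the end sockets look empty. Next I'll measure.

```bash
python3 - <<'E'
from h import *
for n in("top","scene"):
    z=np.load(f"pics/{n}0.npz"); im=z['im'];d=z['d'];T=z['T'];m=imaging.camera_model(n)
    pts={'top':dict(pin1=(317,170,95),pin2=(339,310,95),h1=(324,211,132-0),h2=(332,263,132),hm=(328,237,132),black=(323,214,78),blue=(327,239,78),hub=(332,263,78),
     trayA=(121,204,42),trayB=(191,187,42),trayC=(213,287,42),trayD=(138,303,42),brdA=(402,201,16),brdB=(483,193,16),brdC=(508,349,16),brdD=(421,357,16),jar=(220,135,150),mill=(412,139,175)),
     'scene':dict(h1=(303,164,132),h2=(310,194,132))}[n]
    for k,(u,v,zz) in pts.items():
        print(n,k,np.round(onz(m,T,u,v,zz)),'depth',np.round(atd(m,T,u,v,np.median(d[v-1:v+2,u-1:u+2]))))
im=np.load("pics/top0.npz")['im']
cv2.imwrite("pics/topz.png",cv2.resize(im[140:340,250:450],None,fx=3,fy=3,interpolation=cv2.INTER_CUBIC))
im=np.load("pics/scene0.npz")['im']
cv2.imwrite("pics/scz.png",cv2.resize(im[130:270,230:390],None,fx=4,fy=4,interpolation=cv2.INTER_CUBIC))
E
```

```text
top pin1 [698.  -6.  95.] depth [697.  -6. 100.]
top pin2 [386. -64.  95.] depth [386. -64.  95.]
top h1 [599. -25. 132.] depth [599. -25. 133.]
top h2 [488. -45. 132.] depth [488. -45. 130.]
top hm [543. -35. 132.] depth [543. -35. 134.]
top black [599. -23.  78.] depth [593. -23. 132.]
top blue [541. -34.  78.] depth [539. -33. 133.]
top hub [487. -46.  78.] depth [488. -45. 130.]
top trayA [613. 465.  42.] depth [613. 465.  42.]
top trayB [659. 299.  42.] depth [660. 300.  40.]
top trayC [423. 230.  42.] depth [420. 240.   4.]
top trayD [382. 402.  42.] depth [382. 403.  42.]
top brdA [ 643. -218.   16.] depth [ 643. -218.   16.]
top brdB [ 669. -420.   16.] depth [ 670. -420.   14.]
top brdC [ 298. -467.   16.] depth [ 296. -474.    3.]
top brdD [ 274. -263.   16.] depth [ 274. -263.   14.]
top jar [758. 208. 150.] depth [758. 208. 151.]
top mill [ 753. -207.  175.] depth [ 754. -208.  171.]
scene h1 [507. -42. 132.] depth [506. -42. 131.]
scene h2 [627. -26. 132.] depth [604. -26. 110.]
```

View pics/topz.png

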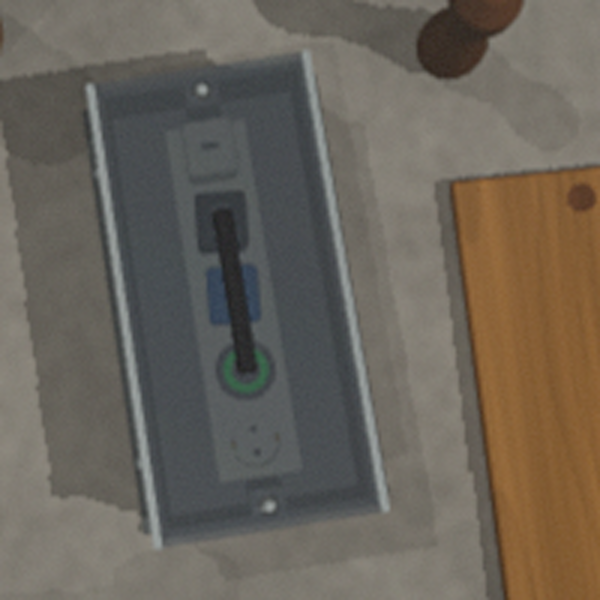

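View pics/scz.png

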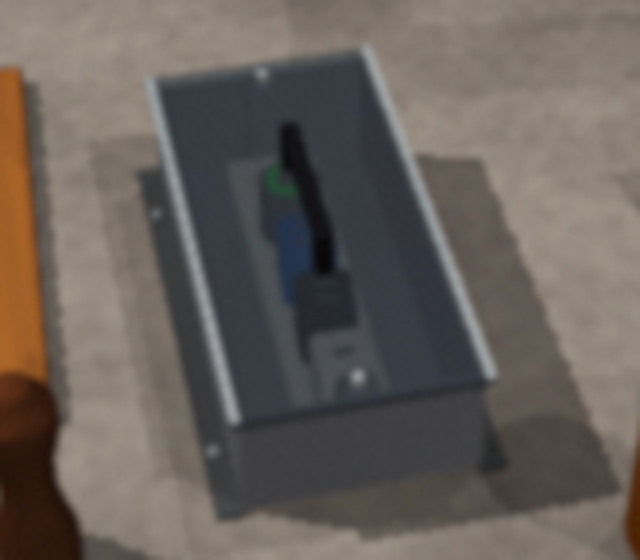

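The zoom shows a third charger: white, in the far socket (210,150 zoomed). So white, black and blue are plugged in from the far end, then the hub, then an empty socket. Box centre is about (542,-35) with yaw 0.184, and the handle top is about 132 mm high. The two views agree on the handle ends.

```bash
cat > go.py <<'E'
import sys
from h import *
def go(x,y,z,yaw):
    T=pose(); yx=np.arctan2(T[1,0],T[0,0]); dy=(yaw-yx+np.pi)%(2*np.pi)-np.pi
    if dy>np.pi/2: dy-=np.pi
    if dy<-np.pi/2: dy+=np.pi
    d=T[:3,:3].T@(np.array([x,y,z])-T[:3,3])
    print('at',np.round(T[:3,3],1),'yaw',round(yx,3),'tilt',np.round(T[:3,2],4),'F',np.round(arm.read_state()['contact_force'],1),'w',round(arm.read_state()['gripper_width'],1),'t',round(arm.read_state()['clock'],2))
    print('delta tool mm',np.round(d,1),'rows',np.linalg.norm(d)/41,'twist',round(-dy,3),'per8',np.round(d/8000,5))
if __name__=="__main__": go(*map(float,sys.argv[1:5]))
E
python3 -m crank '{"delta_pos":[[0,0,0],[0,0,0],[0,0,0],[0,0,0]],"twist":[-0.122,-0.122,-0.122,-0.122]}'; python3 go.py 543 -35 300 -1.387
```

```text
clock: 0.48
position: [187.5, 596.0, 303.4]
ee_rot: [0.771, -0.637, 0.0, 0.0]
contact_force: [0.1, -0.3, -0.6]
gripper_width: 85.2
at [187.5 596.  303.4] yaw -1.382 tilt [-2.e-04 -9.e-04 -1.e+00] F [ 0.1 -0.3 -0.6] w 85.2 t 0.48
delta tool mm [ 686.6 -230.5    3.9] rows 17.666032047067052 twist 0.005 per8 [ 0.08583 -0.02882  0.00049]
```

```bash
python3 -m crank '{"delta_pos":[[0.03,-0.01,0],[0.036,-0.012,0],[0.036,-0.012,0],[0.036,-0.012,0],[0.036,-0.012,0],[0.036,-0.012,0],[0.036,-0.012,0],[0.036,-0.012,0]],"twist":[0,0,0,0,0,0,0,0]}'; python3 -m crank '{"delta_pos":[[0.036,-0.012,0],[0.036,-0.012,0],[0.036,-0.012,0],[0.036,-0.012,0],[0.036,-0.012,0],[0.036,-0.012,0],[0.036,-0.012,0],[0.036,-0.012,0]],"twist":[0,0,0,0,0,0,0,0]}';python3 go.py 543 -35 300 -1.387
```

```text
clock: 1.15
position: [331.7, 334.1, 303.8]
ee_rot: [0.769, -0.639, -0.0, 0.0]
contact_force: [1.2, -0.2, 0.0]
gripper_width: 85.4
clock: 1.82
position: [478.5, 68.5, 303.9]
ee_rot: [0.769, -0.639, -0.0, -0.0]
contact_force: [1.8, 0.4, 0.1]
gripper_width: 85.5
at [478.5  68.5 303.9] yaw -1.387 tilt [ 0.e+00  2.e-04 -1.e+00] F [1.8 0.4 0.1] w 85.5 t 1.82
delta tool mm [113.5 -44.5   3.9] rows 2.974931974703403 twist -0.0 per8 [ 0.01419 -0.00557  0.00049]
```

```bash
python3 -m crank '{"delta_pos":[[0.036,-0.012,0],[0.036,-0.012,0],[0.02,-0.01,0],[0,0,0],[0,0,0],[0,0,0]],"twist":[0,0,0,0,0,0]}';python3 go.py 543 -35 300 -1.387
python3 - <<'E'
from h import *
im,d,m,T=shot("wrist"); cv2.imwrite("pics/w1.png",im); np.savez("pics/w1.npz",im=im,d=d,T=T)
E
```

```text
clock: 2.32
position: [528.0, -13.8, 303.5]
ee_rot: [0.769, -0.64, -0.0, 0.0]
contact_force: [-0.1, 0.5, -0.7]
gripper_width: 85.3
at [528.  -13.8 303.5] yaw -1.388 tilt [-1.e-03  1.e-04 -1.e+00] F [-0.1  0.5 -0.7] w 85.3 t 2.32
delta tool mm [ 23.5 -10.9   3.5] rows 0.6383686810091317 twist -0.001 per8 [ 0.00294 -0.00136  0.00044]
```

View pics/w1.png

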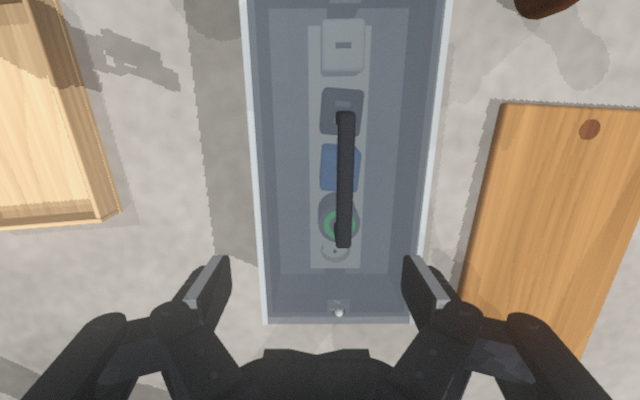

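Wrist view: the bar runs from (346,113) to (344,246), and the near pin is at (339,312). White sits at (343,46), black at (342,110), blue at (341,167) and the hub at (338,218).

```bash
python3 - <<'E'
from h import *
z=np.load("pics/w1.npz"); T=z['T'];m=imaging.camera_model("wrist");d=z['d']; im=z['im']
mask=(im.max(2)<60).astype(np.uint8); mask[255:]=0; mask[:,:325]=0; mask[:,370:]=0
mask=cv2.morphologyEx(mask,cv2.MORPH_OPEN,np.ones((3,3)))
n,l,st,c=cv2.connectedComponentsWithStats(mask)
i=1+np.argmax(st[1:,4]); print(st[i]); x,y,w,h,_=st[i]
for v in (y+1,y+h//4,y+h//2,y+3*h//4,y+h-2):
    u=np.where(l[v]==i)[0].mean(); print(round(u),v,np.round(onz(m,T,u,v,132),1),np.round(atd(m,T,u,v,d[v,int(u)]),1))
for k,(u,v,zz) in dict(pin=(339,311,100),white=(344,44,78),black=(342,107,78)).items(): print(k,np.round(onz(m,T,u,v,zz),1))
# two views: triangulate handle ends top + wrist
t=np.load("pics/top0.npz"); mt=imaging.camera_model("top")
for a,b in(((324,211),(345.5,y+1)),((332,263),(344,y+h-1))):
    o1,d1=ray(mt,t['T'],*a);o2,d2=ray(m,T,*b)
    s=np.linalg.lstsq(np.c_[d1,-d2],o2-o1,rcond=None)[0]; p=o1+d1*s[0];q=o2+d2*s[1]; print('tri',np.round((p+q)/2,1),np.round(np.linalg.norm(p-q),1))
E
```

```text
[336 112   5  13  53]
338 113 [601.  -17.2 132. ] [600.8 -18.  120.4]
338 115 [599.5 -17.1 132. ] [599.1 -18.4 114.7]
338 118 [597.3 -17.5 132. ] [596.6 -19.  112.8]
338 121 [595. -18. 132.] [594.3 -19.3 115.1]
338 123 [593.7 -19.1 132. ] [593.4 -19.5 127. ]
pin [394.8 -63.7 100. ]
white [659.1 -14.3  78. ]
black [606.2 -23.8  78. ]
tri [601.8 -24.8 111.4] 0.3
tri [ 514.8  -92.6 -743. ] 84.8
```

```bash
python3 - <<'E'
from h import *
z=np.load("pics/w1.npz"); T=z['T'];m=imaging.camera_model("wrist");d=z['d']
t=np.load("pics/top0.npz"); mt=imaging.camera_model("top")
for a,b in(((324,210),(345.5,112)),((332,263.5),(344,247)),((339,309),(339,312))):
    print(b,'onz',np.round(onz(m,T,*b,132),1),np.round(atd(m,T,*b,d[int(b[1])+(2 if b[1]<200 else -3),int(b[0])]),1))
    o1,d1=ray(mt,t['T'],*a);o2,d2=ray(m,T,*b)
    s=np.linalg.lstsq(np.c_[d1,-d2],o2-o1,rcond=None)[0]; p=o1+d1*s[0];q=o2+d2*s[1]; print('tri',np.round((p+q)/2,1),np.round(np.linalg.norm(p-q),1))
E
```

```text
(345.5, 112) onz [602.8 -22.8 132. ] [602.8 -22.9 130.5]
tri [602.9 -24.3 118.6] 0.6
(344, 247) onz [488.2 -46.3 132. ] [487.9 -46.4 131.4]
tri [487.2 -45.6 130.5] 2.0
(339, 312) onz [418.3 -56.4 132. ] [392.  -64.4  98.1]
tri [388.2 -64.6  93.6] 1.9
```

```bash
python3 -m crank '{"delta_pos":[[0.0118,-0.006,0.03],[0.0118,-0.006,0.03],[0,0,0.03],[0,0,0.013],[0,0,0],[0,0,0]],"twist":[0,0,0,0,0,0]}';python3 go.py 544.5 -35 180 -1.387
```

```text
clock: 2.87
position: [544.3, -34.1, 201.0]
ee_rot: [0.769, -0.639, -0.0, 0.0]
contact_force: [0.1, 1.0, 0.5]
gripper_width: 85.4
at [544.3 -34.1 201. ] yaw -1.386 tilt [-8.e-04 -6.e-04 -1.e+00] F [0.1 1.  0.5] w 85.4 t 2.87
delta tool mm [ 0.9 -0.  21. ] rows 0.5119689344460189 twist 0.001 per8 [ 0.00012 -0.       0.00262]
```

```bash
python3 -m crank '{"delta_pos":[[0.0005,0,0.011],[0,0,0.01],[0,0,0]],"twist":[0,0,0]}'; python3 -m crank '{"delta_pos":[[0,0,0],[0,0,0],[0,0,0],[0,0,0],[0,0,0],[0,0,0],[0,0,0],[0,0,0]],"twist":[0,0,0,0,0,0,0,0]}' 0;python3 go.py 544.5 -35 180 -1.387
```

```text
clock: 3.12
position: [544.0, -34.9, 179.5]
ee_rot: [0.769, -0.639, -0.0, 0.0]
contact_force: [0.7, -0.4, 0.2]
gripper_width: 85.5
clock: 3.78
position: [544.8, -35.5, 180.4]
ee_rot: [0.769, -0.639, 0.0, -0.0]
contact_force: [-1.3, -0.5, 3.1]
gripper_width: 12.9
at [544.8 -35.5 180.4] yaw -1.387 tilt [ 7.e-04 -1.e-04 -1.e+00] F [-1.3 -0.5  3.1] w 12.9 t 3.78
delta tool mm [-0.6  0.2  0.4] rows 0.016830223978341986 twist -0.0 per8 [-7.e-05  2.e-05  4.e-05]
```

Gripped at width 13. Now lifting straight up.

```bash
python3 -m crank '{"delta_pos":[[0,0,-0.005],[0,0,-0.01],[0,0,-0.015],[0,0,-0.02],[0,0,-0.02],[0,0,-0.02],[0,0,-0.01],[0,0,0]],"twist":[0,0,0,0,0,0,0,0]}'; python3 go.py 471 -342 280 -1.450
python3 - <<'E'
from h import *
im,d,m,T=shot("scene"); cv2.imwrite("pics/s2.png",im)
E
```

```text
clock: 4.45
position: [545.4, -35.3, 282.6]
ee_rot: [0.769, -0.639, 0.002, -0.002]
contact_force: [1.3, 0.2, -4.1]
gripper_width: 13.0
at [545.4 -35.3 282.6] yaw -1.387 tilt [ 5.2e-03  9.0e-04 -1.0e+00] F [ 1.3  0.2 -4.1] w 13.0 t 4.45
delta tool mm [288.  129.1   1.9] rows 7.6969395725879215 twist 0.063 per8 [0.036   0.01613 0.00024]
```

View pics/s2.png

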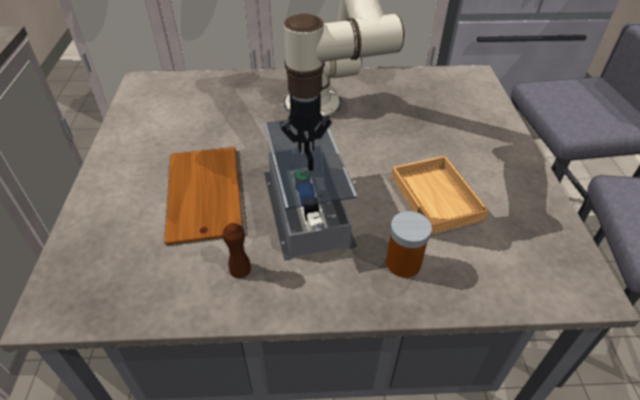

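```bash
python3 -m crank '{"delta_pos":[[0.008,0.02,0],[0.015,0.03,0],[0.025,0.028,0],[0.033,0.02,0],[0.036,0.014,0],[0.036,0.01,0],[0.036,0.007,0],[0.036,0,0]],"twist":[0,0,0,0,0,0,0,0]}';python3 -m crank '{"delta_pos":[[0.03,0,0],[0.02,0,0],[0.01,0,0],[0.003,0,0],[0,0,0],[0,0,0]],"twist":[0,0,0.03,0.033,0,0]}'; python3 go.py 471 -342 280 -1.450
```

```text
clock: 5.17
position: [456.3, -281.4, 278.1]
ee_rot: [0.768, -0.64, -0.002, 0.0]
contact_force: [1.8, 1.3, -3.4]
gripper_width: 12.4
clock: 5.67
position: [469.5, -341.5, 278.4]
ee_rot: [0.748, -0.663, -0.002, 0.0]
contact_force: [-0.4, 0.4, -3.6]
gripper_width: 12.5
at [ 469.5 -341.5  278.4] yaw -1.451 tilt [-0.0028  0.0018 -1.    ] F [-0.4  0.4 -3.6] w 12.5 t 5.67
delta tool mm [ 0.7 -1.4 -1.6] rows 0.054508079448909834 twist -0.001 per8 [ 8.0e-05 -1.8e-04 -2.0e-04]
```

```bash
python3 -m crank '{"delta_pos":[[0,0,0.02],[0,0,0.03],[0,0,0.03],[0,0,0.03],[0,0,0.025],[0,0,0.015],[0,0,0],[0,0,0]],"twist":[0,0,0,0,0,0,0,0]}'; python3 go.py 471 -342 108 -1.450
python3 - <<'E'
from h import *
im,d,m,T=shot("wrist"); cv2.imwrite("pics/w3.png",im)
im,d,m,T=shot("scene"); cv2.imwrite("pics/s3.png",im[60:300,100:420])
E
```

```text
clock: 6.33
position: [470.0, -341.3, 129.4]
ee_rot: [0.749, -0.663, -0.001, 0.0]
contact_force: [-0.1, 0.2, -2.6]
gripper_width: 13.1
at [ 470.  -341.3  129.4] yaw -1.449 tilt [-2.e-03  5.e-04 -1.e+00] F [-0.1  0.2 -2.6] w 13.1 t 6.33
delta tool mm [ 0.8 -1.  21.4] rows 0.5238421042221367 twist 0.001 per8 [ 0.0001  -0.00012  0.00268]
```

View pics/w3.png

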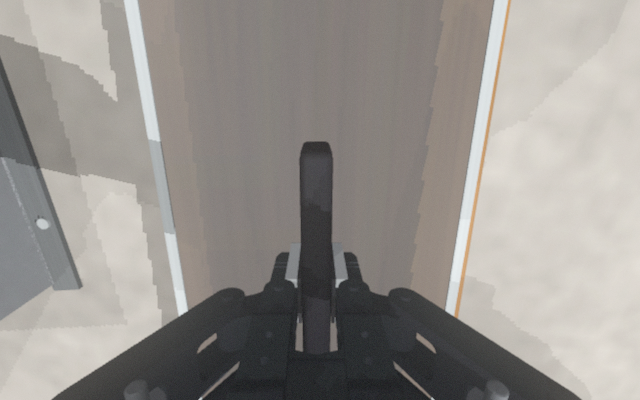

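View pics/s3.png

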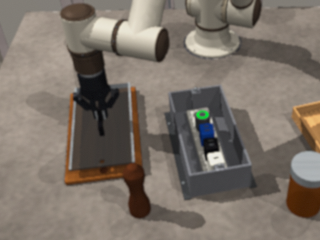

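The cover is over the board and aligned with it, and three chargers plus the hub are visible in the open box. Now lowering the rest of the way slowly.

```bash
python3 -m crank '{"delta_pos":[[0,0,0.005],[0,0,0.005],[0,0,0.004],[0,0,0.003],[0,0,0.0015],[0,0,0]],"twist":[0,0,0,0,0,0]}';  python3 -m crank '{"delta_pos":[[0,0,0.001],[0,0,0.001],[0,0,0]],"twist":[0,0,0]}'; python3 go.py 471 -342 108 -1.450
```

```text
clock: 6.93
position: [469.9, -342.1, 110.9]
ee_rot: [0.748, -0.663, -0.0, 0.0]
contact_force: [-0.0, -0.0, -3.8]
gripper_width: 12.9
clock: 7.18
position: [470.1, -342.2, 109.3]
ee_rot: [0.748, -0.663, -0.0, 0.0]
contact_force: [-0.2, 0.2, -3.4]
gripper_width: 12.5
at [ 470.1 -342.2  109.3] yaw -1.451 tilt [-1.e-04  0.e+00 -1.e+00] F [-0.2  0.2 -3.4] w 12.5 t 7.18
delta tool mm [-0.1 -0.9  1.3] rows 0.03903523336373221 twist -0.001 per8 [-1.0e-05 -1.1e-04  1.6e-04]
```

```bash
python3 -m crank '{"delta_pos":[[0,0,0.001],[0,0,0.001],[0,0,0]],"twist":[0,0,0]}'; python3 -m crank '{"delta_pos":[[0,0,0.001],[0,0,0]],"twist":[0,0]}'
```

```text
clock: 7.43
position: [470.3, -342.2, 108.4]
ee_rot: [0.748, -0.663, 0.0, 0.0]
contact_force: [-1.9, 1.3, 3.3]
gripper_width: 12.6
clock: 7.6
position: [470.3, -342.2, 108.4]
ee_rot: [0.749, -0.663, 0.0, 0.0]
contact_force: [-3.6, 3.5, 9.3]
gripper_width: 12.8
```

```bash
python3 -m crank '{"delta_pos":[[0,0,-0.001],[0,0,0],[0,0,0],[0,0,0],[0,0,0],[0,0,0],[0,0,0],[0,0,0]],"twist":[0,0,0,0,0,0,0,0]}' 1; python3 -m crank '{"delta_pos":[[0,0,-0.02],[0,0,-0.035],[0,0,-0.04],[0,0,-0.04],[0,0,-0.04],[0,0,-0.02],[0,0,0],[0,0,0]],"twist":[0,0,0,0,0,0,0,0]}'
python3 go.py 471 -342 108 -1.450
python3 - <<'E'
from h import *
im,d,m,T=shot("wrist"); cv2.imwrite("pics/w4.png",im); np.savez("pics/w4.npz",im=im,d=d,T=T)
im,d,m,T=shot("top"); cv2.imwrite("pics/t4.png",im); np.savez("pics/t4.npz",im=im,d=d,T=T)
E
```

```text
clock: 8.27
position: [470.1, -342.2, 107.3]
ee_rot: [0.748, -0.663, -0.0, 0.0]
contact_force: [-0.1, -0.6, -0.4]
gripper_width: 85.3
clock: 8.93
position: [470.3, -342.1, 303.9]
ee_rot: [0.748, -0.663, 0.002, -0.001]
contact_force: [0.3, -0.2, -0.3]
gripper_width: 85.3
at [ 470.3 -342.1  303.9] yaw -1.451 tilt [ 3.3e-03 -8.0e-04 -1.0e+00] F [ 0.3 -0.2 -0.3] w 85.3 t 8.93
delta tool mm [-3.000e-01 -1.000e-01  1.959e+02] rows 4.777211903775737 twist -0.001 per8 [-3.000e-05 -1.000e-05  2.448e-02]
```

View pics/t4.png

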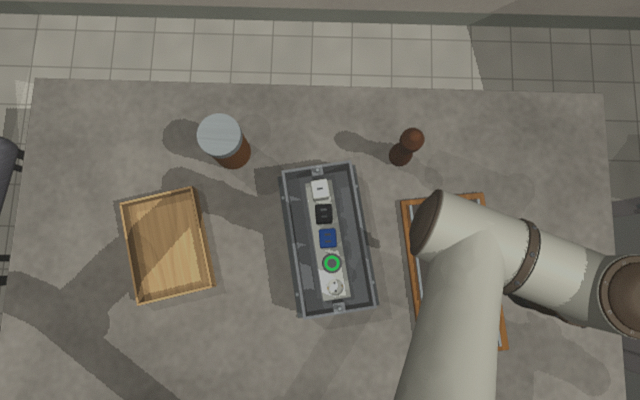

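View pics/w4.png

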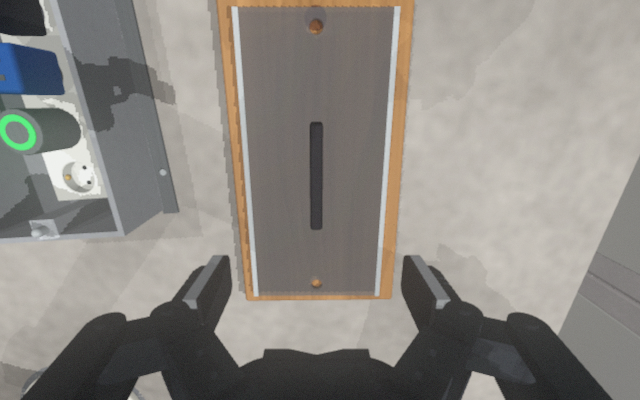

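The cover lies on the board, handle at (316,175) in the wrist view and let go. The box is open. Next I'll look over the chargers from above.

```bash
python3 go.py 535 -35 303 -1.387; python3 -m crank '{"delta_pos":[[-0.02,-0.005,0],[-0.03,-0.01,0],[-0.036,-0.014,0],[-0.036,-0.014,0],[-0.036,-0.014,0],[-0.036,-0.014,0],[-0.036,-0.014,0],[-0.03,-0.01,0]],"twist":[0,0,0,0,0,0,0,0]}'; python3 go.py 535 -35 303 -1.387
```

```text
at [ 469.5 -341.7  301. ] yaw -1.451 tilt [-0.0022  0.0016 -1.    ] F [-1.1  0.3 -0.7] w 85.4 t 9.03
delta tool mm [-296.7 -101.7   -1.7] rows 7.649865513827599 twist -0.064 per8 [-0.03708 -0.01272 -0.00021]
clock: 9.7
position: [533.1, -70.3, 300.4]
ee_rot: [0.749, -0.663, -0.001, 0.001]
contact_force: [0.9, 0.0, -0.3]
gripper_width: 85.3
at [533.1 -70.3 300.4] yaw -1.45 tilt [-3.7e-03 -3.0e-04 -1.0e+00] F [ 0.9  0.  -0.3] w 85.3 t 9.7
delta tool mm [-34.8  -6.1  -2.6] rows 0.8642205621356853 twist -0.063 per8 [-0.00435 -0.00077 -0.00033]
```

```bash
python3 -m crank '{"delta_pos":[[-0.02,-0.004,0],[-0.01,-0.002,0],[0,0,0],[0,0,0],[0,0,0]],"twist":[-0.03,-0.033,0,0,0]}'; python3 go.py 535 -35 303 -1.387
python3 - <<'E'
from h import *
im,d,m,T=shot("wrist"); cv2.imwrite("pics/w5.png",im); np.savez("pics/w5.npz",im=im,d=d,T=T)
im=np.load("pics/t4.npz")['im']
cv2.imwrite("pics/t4z.png",cv2.resize(im[150:330,260:400],None,fx=3.3,fy=3.3,interpolation=cv2.INTER_CUBIC))
E
```

```text
clock: 10.12
position: [534.9, -42.9, 301.6]
ee_rot: [0.768, -0.64, -0.001, 0.001]
contact_force: [0.7, -0.6, -0.5]
gripper_width: 85.6
at [534.9 -42.9 301.6] yaw -1.389 tilt [-1.8e-03 -4.0e-04 -1.0e+00] F [ 0.7 -0.6 -0.5] w 85.6 t 10.12
delta tool mm [-7.7 -1.5 -1.4] rows 0.19522333888602197 twist -0.002 per8 [-0.00097 -0.00019 -0.00017]
```

View pics/w5.png

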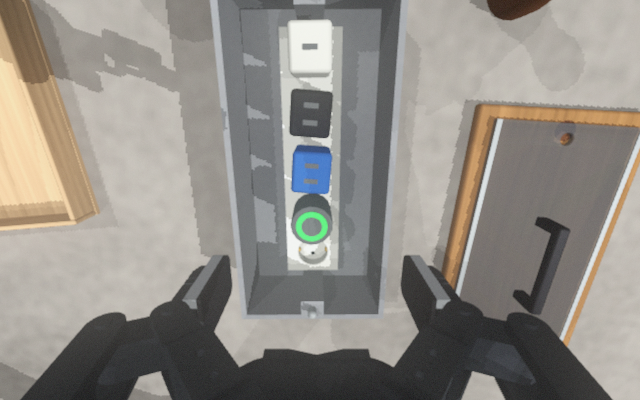

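View pics/t4z.png

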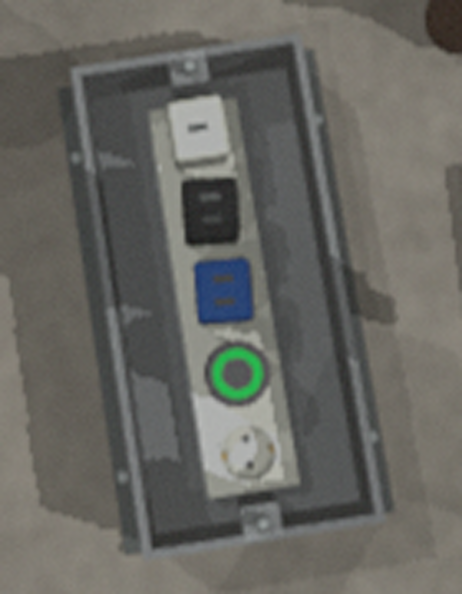

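Wrist view: white (310,47), black (311,113), blue (312,167), hub ring (312,226), empty socket (313,253). I'll segment the tops by height and colour in both views.

```bash
cat > tops.py <<'E'
from h import *
def cloud(m,T,d):
    v,u=np.mgrid[0:400,0:640]; f=200/np.tan(np.radians(m['vfov'])/2)
    P=np.stack([(u-m['cx'])/f*d,-(v-m['cy'])/f*d,-d],-1)
    return P@T[:3,:3].T+T[:3,3]
def rects(n,file,zl,zh,roi,A=300):
    z=np.load(file); m=imaging.camera_model(n); P=cloud(m,z['T'],z['d'])
    M=(z['d']>0)&(P[...,2]>zl)&(P[...,2]<zh)&(P[...,0]>roi[0])&(P[...,0]<roi[1])&(P[...,1]>roi[2])&(P[...,1]<roi[3])
    M=cv2.morphologyEx(M.astype(np.uint8),cv2.MORPH_OPEN,np.ones((3,3)))
    k,l,s,c=cv2.connectedComponentsWithStats(M)
    for i in range(1,k):
        if s[i,4]<A: continue
        p=P[l==i]; r=cv2.minAreaRect(p[:,:2].astype(np.float32)); a=r[2]
        print(n,'px',np.round(c[i]),'col',z['im'][l==i].mean(0).astype(int),'ctr',np.round(r[0],1),'med',np.round(np.median(p,0),1),'size',np.round(r[1],1),'ang',round(((np.radians(a)+np.pi/4)%(np.pi/2))-np.pi/4,3))
if __name__=="__main__":
    import sys
    rects("wrist","pics/w5.npz",70,84,(420,700,-90,30))
    rects("top","pics/t4.npz",70,84,(420,700,-90,30),A=100)
    # stereo on ring + tops
    zt,zw=np.load("pics/t4.npz"),np.load("pics/w5.npz"); mt,mw=imaging.camera_model("top"),imaging.camera_model("wrist")
    for a,b in(((319.8,188.8),(310,44)),((323.8,213.5),(312,109)),((327.5,238),(312,164)),((331.7,263),(312,226))):
        o1,d1=ray(mt,zt['T'],*a);o2,d2=ray(mw,zw['T'],*b)
        s=np.linalg.lstsq(np.c_[d1,-d2],o2-o1,rcond=None)[0]; p=o1+d1*s[0];q=o2+d2*s[1]; print('tri',np.round((p+q)/2,1),np.round(np.linalg.norm(p-q),1))
E
python3 tops.py
```

```text
wrist px [310.  46.] col [223 229 228] ctr [658.9 -13.9] med [658.9 -14.2  76.8] size [44.4 39.9] ang 0.199
wrist px [311. 113.] col [88 87 86] ctr [601.7 -24.7] med [602.7 -24.6  76.9] size [44. 40.] ang 0.107
wrist px [311. 171.] col [192 126  82] ctr [544.9 -35.5] med [546.5 -35.4  77. ] size [44.3 40. ] ang 0.112
wrist px [312. 224.] col [134 170 118] ctr [488.6 -45.8] med [490.5 -45.8  77.8] size [44.3 44.6] ang 0.183
top px [320. 188.] col [163 167 165] ctr [659.7 -13.5] med [658.9 -13.7  78.2] size [44.7 40. ] ang 0.193
top px [324. 213.] col [51 52 52] ctr [602.5 -24. ] med [602.5 -24.6  78.5] size [44.4 39.5] ang 0.032
top px [328. 237.] col [107  68  47] ctr [544.9 -34.8] med [545.7 -34.7  78.5] size [43.7 39.1] ang 0.028
top px [332. 262.] col [ 85 121  73] ctr [488.4 -45.3] med [489.  -46.   79.8] size [42.8 43.4] ang 0.029
tri [660.5 -13.5  67.9] 2.5
tri [605.  -25.   31.4] 0.4
tri [545.7 -35.6  35.3] 0.0
tri [487.2 -46.2  76.6] 0.9
```

Depth in both views agrees: tops are 77–78 mm high, sizes 44×40, spacing about 58. Starting with white.

```bash
python3 go.py 659.2 -13.8 170 -1.372; python3 -m crank '{"delta_pos":[[0,-0.02,0],[0,-0.03,0.01],[0,-0.034,0.02],[-0.003,-0.03,0.03],[-0.003,-0.012,0.03],[0,0,0.03],[0,0,0.01],[0,0,0]],"twist":[0,0,0,0,0,0,0,-0.017]}'; python3 go.py 659.2 -13.8 116 -1.372
```

```text
at [535.  -43.1 301.9] yaw -1.389 tilt [-1.3e-03 -3.0e-04 -1.0e+00] F [ 0.2 -1.1  0.2] w 85.7 t 10.17
delta tool mm [  -6.4 -127.6  131.7] rows 4.475877311918137 twist -0.017 per8 [-0.0008  -0.01595  0.01646]
clock: 10.83
position: [655.7, -14.9, 169.2]
ee_rot: [0.774, -0.633, -0.003, 0.003]
contact_force: [-0.3, -0.4, 0.2]
gripper_width: 85.6
at [655.7 -14.9 169.2] yaw -1.372 tilt [-0.008  -0.0013 -1.    ] F [-0.3 -0.4  0.2] w 85.6 t 10.83
delta tool mm [-0.3 -4.1 53.1] rows 1.2998775879392852 twist 0.0 per8 [-4.00e-05 -5.10e-04  6.64e-03]
```

```bash
python3 -m crank '{"delta_pos":[[0,-0.001,0.01],[0,0,0.01],[0,0,0],[0,0,0],[0,0,0]],"twist":[0,0,0,0,0]}'; python3 go.py 659.2 -13.8 116 -1.372
python3 - <<'E'
from h import *
im,d,m,T=shot("wrist"); cv2.imwrite("pics/w6.png",im)
E
```

```text
clock: 11.25
position: [658.8, -13.2, 154.3]
ee_rot: [0.774, -0.633, 0.001, -0.001]
contact_force: [0.2, -0.4, 0.8]
gripper_width: 85.4
at [658.8 -13.2 154.3] yaw -1.37 tilt [ 2.1e-03  2.0e-04 -1.0e+00] F [ 0.2 -0.4  0.8] w 85.4 t 11.25
delta tool mm [ 0.6 -0.2 38.3] rows 0.9352589831533684 twist 0.002 per8 [ 8.00e-05 -2.00e-05  4.79e-03]
```

View pics/w6.png

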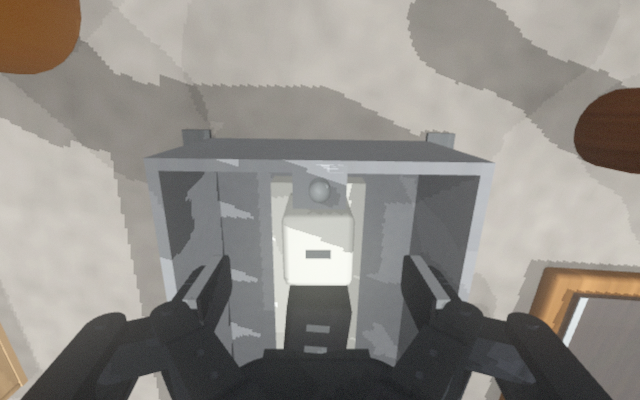

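White (318,250) is centred between the pads. Descending and gripping.

```bash
python3 -m crank '{"delta_pos":[[0.0003,0,0.013],[0,0,0.015],[0,0,0.01],[0,0,0],[0,0,0]],"twist":[0,0,0,0,0]}'; python3 -m crank '{"delta_pos":[[0,0,0],[0,0,0],[0,0,0],[0,0,0],[0,0,0],[0,0,0]],"twist":[0,0,0,0,0,0]}' 0; python3 go.py 659.2 -13.8 116 -1.372
```

```text
clock: 11.72
position: [658.6, -13.5, 114.9]
ee_rot: [0.774, -0.633, -0.0, 0.0]
contact_force: [1.0, 0.3, -0.1]
gripper_width: 85.4
clock: 12.22
position: [659.1, -13.5, 115.9]
ee_rot: [0.774, -0.633, 0.001, -0.001]
contact_force: [0.2, -0.2, 3.3]
gripper_width: 39.6
at [659.1 -13.5 115.9] yaw -1.37 tilt [ 1.8e-03  1.0e-04 -1.0e+00] F [ 0.2 -0.2  3.3] w 39.6 t 12.22
delta tool mm [ 0.3 -0.  -0.1] rows 0.008390623084925008 twist 0.002 per8 [ 4.e-05 -0.e+00 -1.e-05]
```

```bash
python3 -m crank '{"delta_pos":[[0,0,-0.003],[0,0,-0.003],[0,0,-0.004],[0,0,-0.005],[0,0,-0.005],[0,0,-0.005],[0,0,0],[0,0,0]],"twist":[0,0,0,0,0,0,0,0]}';python3 -m crank '{"delta_pos":[[0,0,-0.01],[0,0,-0.02],[0,0,-0.025],[0,0,-0.025],[0,0,-0.02],[0,0,-0.01],[0,0,0],[0,0,0]],"twist":[0,0,0,0,0,0,0,0]}'; python3 go.py 440 200 252 -1.3
python3 - <<'E'
from h import *
im,d,m,T=shot("wrist"); cv2.imwrite("pics/w7.png",im)
E
```

```text
clock: 12.88
position: [658.7, -13.4, 141.3]
ee_rot: [0.774, -0.633, 0.0, -0.001]
contact_force: [-0.5, -0.0, -1.5]
gripper_width: 38.8
clock: 13.55
position: [658.2, -13.4, 249.9]
ee_rot: [0.774, -0.633, -0.0, -0.0]
contact_force: [0.2, -0.1, -2.0]
gripper_width: 39.1
at [658.2 -13.4 249.9] yaw -1.371 tilt [-3.e-04  6.e-04 -1.e+00] F [ 0.2 -0.1 -2. ] w 39.1 t 13.55
delta tool mm [-252.5  171.4   -1.9] rows 7.443751911753828 twist -0.071 per8 [-0.03156  0.02143 -0.00024]
```

View pics/w7.png

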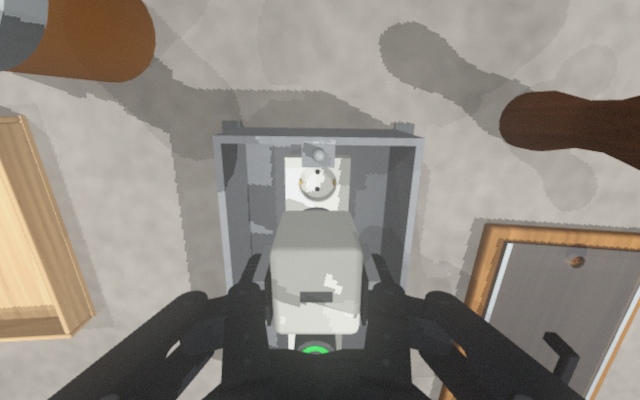

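White is unplugged and held; its socket at (318,182) is empty. Now the tray pose from the top view.

```bash
cat > tray.py <<'E'
from h import *; from tops import rects
import sys
im,d,m,T=shot("top"); n=sys.argv[1]; np.savez(f"pics/{n}.npz",im=im,d=d,T=T); cv2.imwrite(f"pics/{n}.png",im)
from tops import cloud
P=cloud(m,T,d); M=(d>0)&(P[...,2]>30)&(P[...,2]<46)&(P[...,0]>300)&(P[...,0]<720)&(P[...,1]>150)&(P[...,1]<550)
p=P[M][:,:2].astype(np.float32); r=cv2.minAreaRect(p); print(len(p),r)
b=(im[...,2].astype(int)-im[...,0]>35)&(P[...,1]>130)&(P[...,1]<560)&(P[...,0]<690)&(P[...,0]>300)
k,l,s,c=cv2.connectedComponentsWithStats(b.astype(np.uint8)); i=1+np.argmax(s[1:,4]); v,u=np.where(l==i)
Q=np.array([onz(m,T,a,e,42)[:2] for a,e in zip(u,v)],np.float32); print('colour',cv2.minAreaRect(Q),s[i])
E
python3 tray.py t7
```

```text
649 ((510.12933349609375, 391.427978515625), (249.92059326171875, 98.1181640625), 15.256397247314453)
colour ((511.32708740234375, 382.186279296875), (250.8555450439453, 118.68328094482422), 15.202406883239746) [ 119  194   50  112 3878]
```

View pics/t7.png

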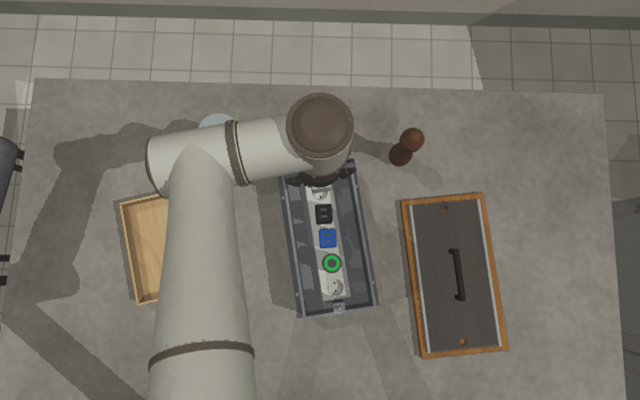

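The arm hides part of the tray here, though its left edge hasn't moved. I'll use the unobstructed earlier shot.

```bash
python3 - <<'E'
from tops import *
for f in("pics/t4.npz",):
    z=np.load(f);m=imaging.camera_model("top");P=cloud(m,z['T'],z['d']);d=z['d']
    M=(d>0)&(P[...,2]>34)&(P[...,2]<46)&(P[...,0]>340)&(P[...,0]<700)&(P[...,1]>180)&(P[...,1]<520)
    k,l,s,c=cv2.connectedComponentsWithStats(M.astype(np.uint8)); i=1+np.argmax(s[1:,4]); p=P[l==i][:,:2].astype(np.float32)
    r=cv2.minAreaRect(p); print(r); a=np.radians(r[2]); C=np.array(r[0])
    for t in(-70,0,70): print(t,np.round(C+t*np.array([np.cos(a),np.sin(a)]),1))
E
```

```text
((521.130859375, 351.67877197265625), (250.60325622558594, 181.85568237304688), 15.26561450958252)
-70 [453.6 333.2]
0 [521.1 351.7]
70 [588.7 370.1]
```

```bash
python3 go.py 588.7 370.1 250 -1.305; python3 -m crank '{"delta_pos":[[-0.02,0,0],[-0.03,0,0],[-0.038,0,0],[-0.038,0,0],[-0.038,0,0],[-0.038,0,0],[-0.038,0,0],[-0.038,0,0]],"twist":[0,0,0,0,0,0,0,0]}'; python3 -m crank '{"delta_pos":[[-0.038,0,0],[-0.03,0,0],[-0.02,0,0],[0,0,0],[0,0,0]],"twist":[0,0,-0.03,-0.036,0]}'; python3 go.py 588.7 370.1 250 -1.305;
```

```text
at [657.7 -13.5 248.1] yaw -1.371 tilt [-3.7e-03 -1.0e-04 -1.0e+00] F [ 0.2  0.1 -0.6] w 39.4 t 13.65
delta tool mm [-389.7   -8.6   -1.7] rows 9.507392194686323 twist -0.066 per8 [-0.04871 -0.00107 -0.00021]
clock: 14.32
position: [602.1, 260.3, 248.0]
ee_rot: [0.774, -0.633, -0.001, 0.002]
contact_force: [1.1, -0.3, -1.2]
gripper_width: 38.8
clock: 14.73
position: [584.7, 346.4, 247.4]
ee_rot: [0.796, -0.606, -0.0, 0.002]
contact_force: [0.3, -0.8, -1.4]
gripper_width: 38.8
at [584.7 346.4 247.4] yaw -1.302 tilt [-0.0033 -0.0027 -1.    ] F [ 0.3 -0.8 -1.4] w 38.8 t 14.73
delta tool mm [-21.7 -10.1  -2.6] rows 0.5884551300032644 twist 0.003 per8 [-0.00272 -0.00127 -0.00033]
```

```bash
python3 -m crank '{"delta_pos":[[-0.015,-0.007,0.01],[-0.007,-0.003,0.02],[0,0,0.02],[0,0,0.01],[0,0,0],[0,0,0]],"twist":[0,0,0,0,0,0]}'; python3 go.py 588.7 370.1 113 -1.305;
python3 - <<'E'
from h import *
im,d,m,T=shot("wrist"); cv2.imwrite("pics/w8.png",im)
E
```

```text
clock: 15.23
position: [589.8, 368.1, 189.2]
ee_rot: [0.794, -0.607, 0.0, 0.001]
contact_force: [0.2, -0.5, -0.4]
gripper_width: 39.6
at [589.8 368.1 189.2] yaw -1.306 tilt [-0.0012 -0.0019 -1.    ] F [ 0.2 -0.5 -0.4] w 39.6 t 15.23
delta tool mm [-2.3  0.4 76.2] rows 1.8603556548301183 twist -0.001 per8 [-2.90e-04  5.00e-05  9.53e-03]
```

View pics/w8.png

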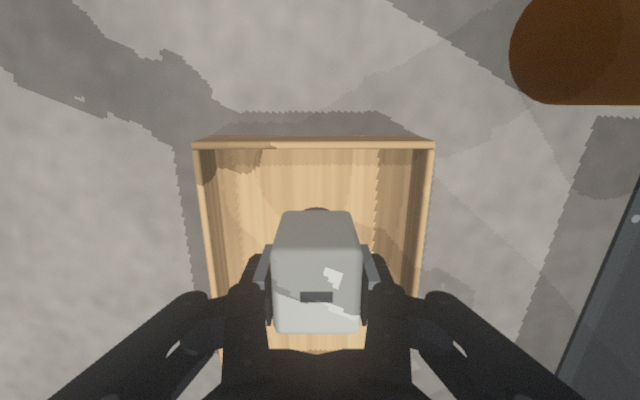

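The charger is centred and aligned over the tray. Lowering it.

```bash
python3 -m crank '{"delta_pos":[[-0.001,0,0.02],[-0.001,0,0.025],[0,0,0.015],[0,0,0.008],[0,0,0],[0,0,0],[0,0,0]],"twist":[0,0,0,0,0,0,0]}'; python3 -m crank '{"delta_pos":[[0,0,0.003],[0,0,0.002],[0,0,0.001],[0,0,0.001],[0,0,0],[0,0,0]],"twist":[0,0,0,0,0,0]}'; python3 go.py 588.7 370.1 113 -1.305;
```

```text
clock: 15.87
position: [590.1, 371.5, 124.2]
ee_rot: [0.795, -0.607, 0.001, -0.002]
contact_force: [-0.8, 0.4, -0.6]
gripper_width: 39.2
clock: 16.37
position: [589.1, 371.0, 115.0]
ee_rot: [0.795, -0.607, 0.0, 0.0]
contact_force: [0.1, -0.3, -1.5]
gripper_width: 39.1
at [589.1 371.  115. ] yaw -1.305 tilt [-1.e-04 -1.e-04 -1.e+00] F [ 0.1 -0.3 -1.5] w 39.1 t 16.37
delta tool mm [0.7 0.6 2. ] rows 0.053252596798161286 twist 0.0 per8 [9.0e-05 8.0e-05 2.5e-04]
```

```bash
python3 -m crank '{"delta_pos":[[0,0,0.001],[0,0,0.001],[0,0,0.001],[0,0,0],[0,0,0]],"twist":[0,0,0,0,0]}';python3 -m crank '{"delta_pos":[[0,0,0.001],[0,0,0],[0,0,0]],"twist":[0,0,0]}'
```

```text
clock: 16.78
position: [589.1, 370.9, 111.9]
ee_rot: [0.795, -0.607, -0.0, 0.0]
contact_force: [0.7, 0.8, -0.6]
gripper_width: 39.2
clock: 17.03
position: [589.1, 371.0, 111.0]
ee_rot: [0.795, -0.607, -0.0, -0.0]
contact_force: [-0.2, 1.1, -0.9]
gripper_width: 39.4
```

```bash
python3 -m crank '{"delta_pos":[[0,0,0.001],[0,0,0],[0,0,0]],"twist":[0,0,0]}';python3 -m crank '{"delta_pos":[[0,0,0.001],[0,0,0],[0,0,0]],"twist":[0,0,0]}'
```

```text
clock: 17.28
position: [589.1, 371.0, 111.0]
ee_rot: [0.795, -0.607, 0.0, -0.0]
contact_force: [-2.3, -1.7, 4.5]
gripper_width: 39.3
clock: 17.53
position: [589.1, 371.0, 111.0]
ee_rot: [0.795, -0.607, 0.0, -0.0]
contact_force: [-4.3, -0.9, 9.2]
gripper_width: 39.2
```

Touching down as predicted (TCP 111). Releasing.

```bash
python3 -m crank '{"delta_pos":[[0,0,-0.001],[0,0,0],[0,0,0],[0,0,0],[0,0,0],[0,0,0]],"twist":[0,0,0,0,0,0]}' 1;python3 -m crank '{"delta_pos":[[0,0,-0.01],[0,0,-0.025],[0,0,-0.035],[0,0,-0.035],[0,0,-0.03],[0,0,-0.01],[0,0,0],[0,0,0]],"twist":[0,0,0,0,0,0,0,0]}'; python3 go.py 602.1 -24.7 256 -1.463
python3 - <<'E'
from h import *
im,d,m,T=shot("wrist"); cv2.imwrite("pics/w9.png",im); np.savez("pics/w9.npz",im=im,d=d,T=T)
im,d,m,T=shot("scene"); cv2.imwrite("pics/s9.png",im)
E
```

```text
clock: 18.03
position: [589.1, 370.9, 109.6]
ee_rot: [0.795, -0.607, -0.0, 0.0]
contact_force: [-0.3, -0.3, -0.1]
gripper_width: 85.0
clock: 18.7
position: [588.8, 370.9, 255.5]
ee_rot: [0.795, -0.607, -0.0, -0.001]
contact_force: [0.9, -0.7, -0.8]
gripper_width: 85.3
at [588.8 370.9 255.5] yaw -1.305 tilt [ 2.0e-04  1.1e-03 -1.0e+00] F [ 0.9 -0.7 -0.8] w 85.3 t 18.7
delta tool mm [385.2  91.1  -0.9] rows 9.654242357619188 twist 0.158 per8 [ 0.04815  0.01139 -0.00012]
```

View pics/w9.png

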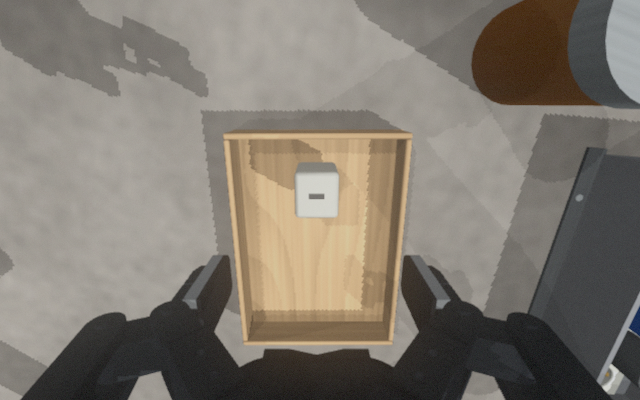

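View pics/s9.png

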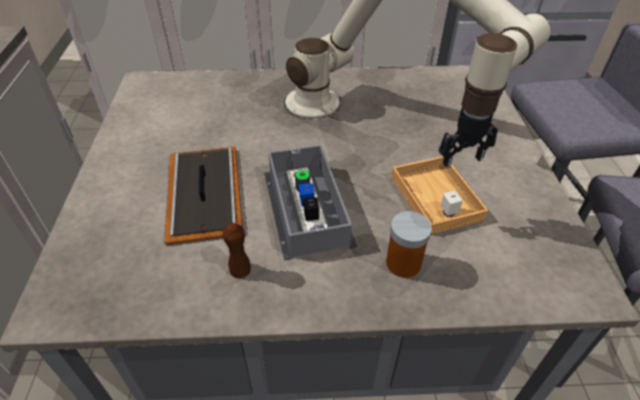

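White stands in the tray at (316,190). Going for black.

```bash
python3 -m crank '{"delta_pos":[[0.02,0.005,0],[0.03,0.007,0],[0.038,0.009,0],[0.038,0.009,0],[0.038,0.009,0],[0.038,0.009,0],[0.038,0.009,0],[0.038,0.009,0]],"twist":[0,0,0,0,0,0,0,0]}'; python3 -m crank '{"delta_pos":[[0.038,0.009,0],[0.038,0.009,0],[0.03,0.007,0],[0,0,0],[0,0,0],[0,0,0]],"twist":[0,0,0,0.08,0.078,0]}'; python3 go.py 602.1 -24.6 170 -1.464
```

```text
clock: 19.47
position: [597.6, 83.4, 253.0]
ee_rot: [0.795, -0.607, -0.001, 0.002]
contact_force: [0.4, 0.1, 1.1]
gripper_width: 85.3
clock: 19.97
position: [601.6, -24.5, 252.9]
ee_rot: [0.743, -0.669, -0.001, 0.002]
contact_force: [-0.5, -0.1, 0.6]
gripper_width: 85.2
at [601.6 -24.5 252.9] yaw -1.466 tilt [-4.e-03 -6.e-04 -1.e+00] F [-0.5 -0.1  0.6] w 85.2 t 19.97
delta tool mm [ 0.2 -0.8 82.9] rows 2.022919466117181 twist -0.002 per8 [ 2.000e-05 -1.000e-04  1.037e-02]
```

```bash
python3 -m crank '{"delta_pos":[[0,-0.0005,0.02],[0,0,0.03],[0,0,0.03],[0,0,0.015],[0,0,0],[0,0,0],[0,0,0]],"twist":[0,0,0,0,0,0,0]}';  python3 go.py 602.1 -24.6 116 -1.464
python3 - <<'E'
from h import *
im,d,m,T=shot("wrist"); cv2.imwrite("pics/w10.png",im)
E
```

```text
clock: 20.55
position: [603.5, -23.1, 160.8]
ee_rot: [0.745, -0.667, 0.001, -0.0]
contact_force: [-0.8, -0.5, 0.2]
gripper_width: 85.3
at [603.5 -23.1 160.8] yaw -1.461 tilt [ 1.3e-03 -3.0e-04 -1.0e+00] F [-0.8 -0.5  0.2] w 85.3 t 20.55
delta tool mm [ 1.4  1.7 44.8] rows 1.093302392041854 twist 0.003 per8 [0.00017 0.00021 0.0056 ]
```

View pics/w10.png

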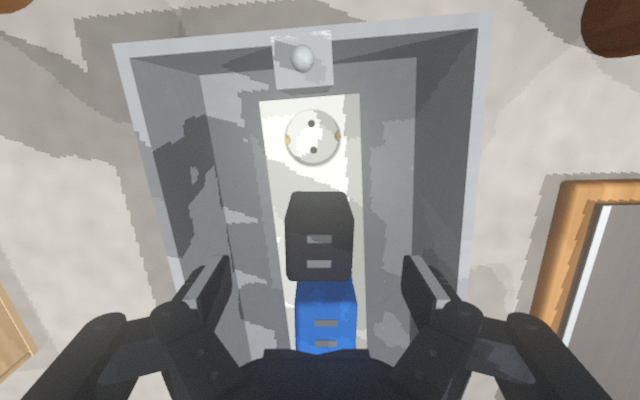

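Black (320,240) is square to the jaws and centred. Descending and gripping.

```bash
python3 -m crank '{"delta_pos":[[0.001,0.001,0.015],[0,0.0005,0.017],[0,0,0.013],[0,0,0],[0,0,0],[0,0,0]],"twist":[0,0,0,0,0,0]}'; python3 go.py 602.1 -24.6 116 -1.464;python3 -m crank '{"delta_pos":[[0,0,0],[0,0,0],[0,0,0],[0,0,0],[0,0,0],[0,0,0]],"twist":[0,0,0,0,0,0]}' 0; python3 -m crank '{"delta_pos":[[0,0,-0.003],[0,0,-0.003],[0,0,-0.004],[0,0,-0.005],[0,0,-0.005],[0,0,-0.005],[0,0,0],[0,0,0]],"twist":[0,0,0,0,0,0,0,0]}'; python3 go.py 602.1 -24.6 116 -1.464
```

```text
clock: 21.1
position: [602.5, -24.4, 116.7]
ee_rot: [0.745, -0.668, 0.001, -0.001]
contact_force: [0.7, 0.3, 0.6]
gripper_width: 85.3
at [602.5 -24.4 116.7] yaw -1.462 tilt [ 3.2e-03  3.0e-04 -1.0e+00] F [0.7 0.3 0.6] w 85.3 t 21.1
delta tool mm [0.2 0.4 0.7] rows 0.02122188603055545 twist 0.002 per8 [2.e-05 5.e-05 9.e-05]
clock: 21.6
position: [601.9, -24.5, 115.8]
ee_rot: [0.744, -0.668, 0.001, -0.0]
contact_force: [-0.3, 0.7, 3.4]
gripper_width: 39.3
clock: 22.27
position: [601.6, -24.5, 141.0]
ee_rot: [0.744, -0.668, 0.0, -0.001]
contact_force: [0.3, 0.0, -1.4]
gripper_width: 39.3
at [601.6 -24.5 141. ] yaw -1.463 tilt [ 1.5e-03  3.0e-04 -1.0e+00] F [ 0.3  0.  -1.4] w 39.3 t 22.27
delta tool mm [ 0.2 -0.4 25. ] rows 0.6101885494715014 twist 0.001 per8 [ 2.00e-05 -5.00e-05  3.13e-03]
```

```bash
python3 -m crank '{"delta_pos":[[0,0,-0.01],[0,0,-0.02],[0,0,-0.025],[0,0,-0.025],[0,0,-0.02],[0,0,-0.01],[0,0,0],[0,0,0]],"twist":[0,0,0,0,0,0,0,0]}'; python3 go.py 521.1 351.7 250 -1.305
python3 - <<'E'
from h import *
im,d,m,T=shot("wrist"); cv2.imwrite("pics/w11.png",im)
E
```

```text
clock: 22.93
position: [601.0, -24.5, 249.8]
ee_rot: [0.744, -0.668, -0.0, -0.0]
contact_force: [-0.1, -0.0, -1.8]
gripper_width: 39.4
at [601.  -24.5 249.8] yaw -1.463 tilt [-3.e-04  6.e-04 -1.e+00] F [-0.1 -0.  -1.8] w 39.4 t 22.93
delta tool mm [-3.826e+02  3.900e+01  1.000e-01] rows 9.38091384407234 twist -0.158 per8 [-4.783e-02  4.870e-03  1.000e-05]
```

View pics/w11.png

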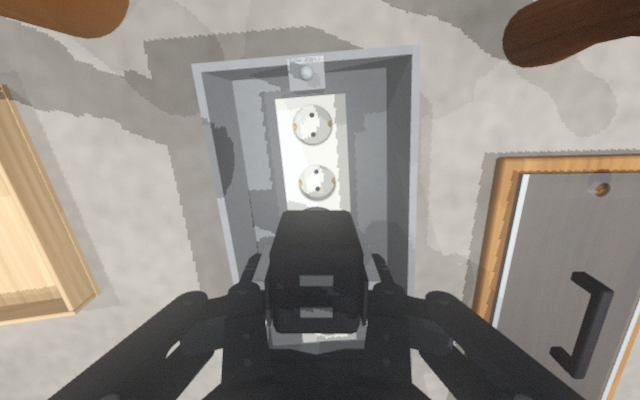

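Black is out (two empty sockets at (312,125) and (317,181)). Moving to the tray.

```bash
python3 -m crank '{"delta_pos":[[-0.02,0.002,0],[-0.03,0.003,0],[-0.037,0.004,0],[-0.037,0.004,0],[-0.037,0.004,0],[-0.037,0.004,0],[-0.037,0.004,0],[-0.037,0.004,0]],"twist":[0,0,0,0,0,0,0,0]}'; python3 -m crank '{"delta_pos":[[-0.037,0.004,0],[-0.037,0.004,0],[-0.025,0.002,0],[-0.012,0,0],[0,0,0],[0,0,0],[0,0,0]],"twist":[0,0,0,0,-0.08,-0.078,0]}'; python3 go.py 521.1 351.7 250 -1.305
python3 - <<'E'
from h import *
im,d,m,T=shot("wrist"); cv2.imwrite("pics/w12.png",im)
E
```

```text
clock: 23.65
position: [541.8, 244.0, 247.9]
ee_rot: [0.744, -0.668, -0.0, 0.002]
contact_force: [1.3, 0.0, -0.8]
gripper_width: 39.1
clock: 24.23
position: [520.8, 351.6, 248.0]
ee_rot: [0.795, -0.606, -0.0, 0.002]
contact_force: [-0.6, -0.6, -0.6]
gripper_width: 38.9
at [520.8 351.6 248. ] yaw -1.303 tilt [-0.0029 -0.0028 -1.    ] F [-0.6 -0.6 -0.6] w 38.9 t 24.23
delta tool mm [-0.  -0.3 -2. ] rows 0.04997852321008273 twist 0.002 per8 [-0.0e+00 -4.0e-05 -2.5e-04]
```

View pics/w12.png

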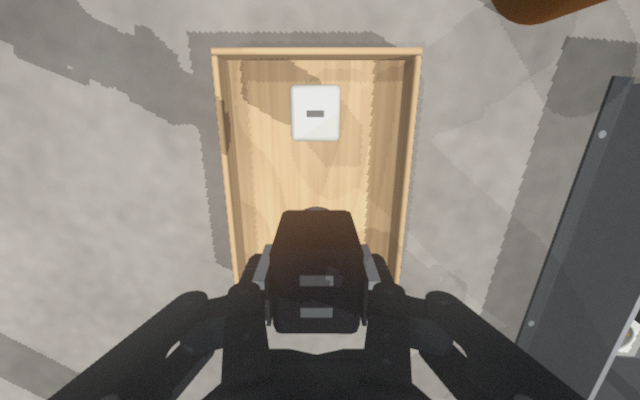

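The tray hasn't moved; white is upright at (315,112). Lowering black.

```bash
python3 -m crank '{"delta_pos":[[0,0,0.02],[0,0,0.03],[0,0,0.03],[0,0,0.025],[0,0,0.015],[0,0,0.005],[0,0,0],[0,0,0]],"twist":[0,0,0,0,0,0,0,0]}'; python3 -m crank '{"delta_pos":[[0,0,0.003],[0,0,0.002],[0,0,0.002],[0,0,0.001],[0,0,0],[0,0,0]],"twist":[0,0,0,0,0,0]}'; python3 go.py 521.1 351.7 111 -1.305
```

```text
clock: 24.95
position: [521.9, 351.9, 125.5]
ee_rot: [0.794, -0.607, 0.0, -0.0]
contact_force: [-0.1, -0.3, -1.3]
gripper_width: 38.9
clock: 25.45
position: [521.3, 352.0, 117.2]
ee_rot: [0.795, -0.607, 0.0, -0.0]
contact_force: [-0.5, -0.8, -1.1]
gripper_width: 39.4
at [521.3 352.  117.2] yaw -1.305 tilt [ 2.e-04  2.e-04 -1.e+00] F [-0.5 -0.8 -1.1] w 39.4 t 25.45
delta tool mm [0.3 0.3 6.2] rows 0.15164366356713804 twist 0.0 per8 [3.0e-05 4.0e-05 7.8e-04]
```

```bash
python3 -m crank '{"delta_pos":[[0,0,0.002],[0,0,0.002],[0,0,0.001],[0,0,0],[0,0,0]],"twist":[0,0,0,0,0]}'; python3 -m crank '{"delta_pos":[[0,0,0.001],[0,0,0.001],[0,0,0],[0,0,0]],"twist":[0,0,0,0]}'
```

```text
clock: 25.87
position: [521.3, 352.0, 111.9]
ee_rot: [0.795, -0.607, -0.0, 0.0]
contact_force: [-0.0, 0.8, -1.4]
gripper_width: 39.4
clock: 26.2
position: [521.4, 352.1, 110.8]
ee_rot: [0.795, -0.607, 0.0, -0.0]
contact_force: [-2.2, 0.4, 4.5]
gripper_width: 39.2
```

```bash
python3 -m crank '{"delta_pos":[[0,0,0.0005],[0,0,0],[0,0,0]],"twist":[0,0,0]}'
```

```text
clock: 26.45
position: [521.4, 352.1, 110.8]
ee_rot: [0.795, -0.607, 0.0, -0.0]
contact_force: [-2.3, -0.8, 6.6]
gripper_width: 39.2
```

```bash
python3 -m crank '{"delta_pos":[[0,0,-0.001],[0,0,0],[0,0,0],[0,0,0],[0,0,0],[0,0,0]],"twist":[0,0,0,0,0,0]}' 1;python3 -m crank '{"delta_pos":[[0,0,-0.01],[0,0,-0.025],[0,0,-0.035],[0,0,-0.035],[0,0,-0.03],[0,0,-0.01],[0,0,0],[0,0,0]],"twist":[0,0,0,0,0,0,0,0]}'; python3 go.py 545 -35.3 256 -1.459
python3 - <<'E'
from h import *
im,d,m,T=shot("wrist"); cv2.imwrite("pics/w13.png",im)
im,d,m,T=shot("top"); cv2.imwrite("pics/t13.png",im)
E
```

```text
clock: 26.95
position: [521.3, 352.0, 110.2]
ee_rot: [0.795, -0.607, -0.0, 0.0]
contact_force: [-0.3, -0.5, -0.1]
gripper_width: 85.7
clock: 27.62
position: [521.0, 351.8, 256.0]
ee_rot: [0.795, -0.607, -0.0, -0.0]
contact_force: [0.4, 0.6, -0.8]
gripper_width: 85.6
at [521.  351.8 256. ] yaw -1.305 tilt [ 2.0e-04  1.1e-03 -1.0e+00] F [ 0.4  0.6 -0.8] w 85.6 t 27.62
delta tool mm [379.8  78.6  -0.5] rows 9.460430217287856 twist 0.154 per8 [ 4.748e-02  9.820e-03 -6.000e-05]
```

View pics/w13.png

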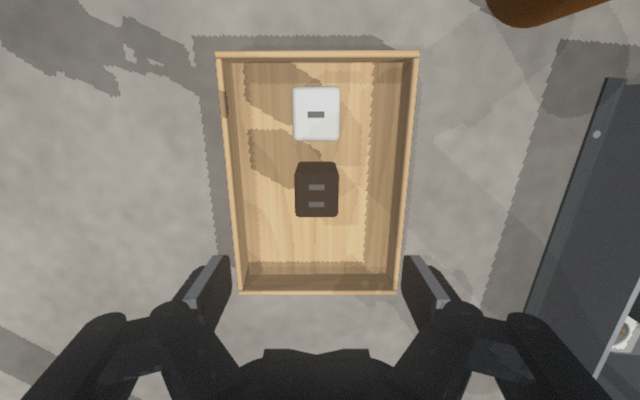

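View pics/t13.png

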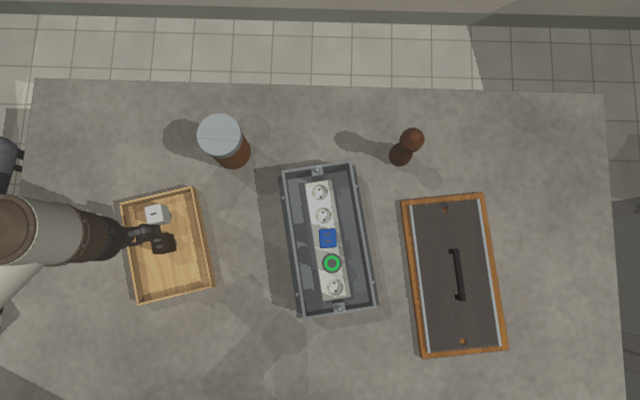

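Both stand apart in the tray, and blue (327,238) and the hub are untouched. Now blue.

```bash
python3 -m crank '{"delta_pos":[[0.02,0.004,0],[0.03,0.006,0],[0.037,0.008,0],[0.037,0.008,0],[0.037,0.008,0],[0.037,0.008,0],[0.037,0.008,0],[0.037,0.008,0]],"twist":[0,0,0,0,0,0,0,0]}'; python3 -m crank '{"delta_pos":[[0.037,0.008,0],[0.037,0.008,0],[0.033,0.005,0],[0,0,0],[0,0,0],[0,0,0]],"twist":[0,0,0,0.08,0.074,0]}'; python3 go.py 545 -35.3 256 -1.459
```

```text
clock: 28.38
position: [536.0, 72.3, 253.7]
ee_rot: [0.795, -0.607, -0.001, 0.002]
contact_force: [0.6, -0.8, 0.2]
gripper_width: 85.5
clock: 28.88
position: [544.1, -35.5, 253.6]
ee_rot: [0.745, -0.668, -0.001, 0.002]
contact_force: [0.1, 0.4, -0.8]
gripper_width: 85.2
at [544.1 -35.5 253.6] yaw -1.462 tilt [-4.1e-03 -7.0e-04 -1.0e+00] F [ 0.1  0.4 -0.8] w 85.2 t 28.88
delta tool mm [-0.1 -0.9 -2.4] rows 0.06395880296864398 twist -0.003 per8 [-1.0e-05 -1.2e-04 -3.1e-04]
```

```bash
python3 -m crank '{"delta_pos":[[0,0,0.02],[0,0,0.03],[0,0,0.03],[0,0,0.015],[0,0,0],[0,0,0],[0,0,0]],"twist":[0,0,0,0,0,0,0]}';  python3 go.py 545 -35.3 116 -1.459
python3 - <<'E'
from h import *
im,d,m,T=shot("wrist"); cv2.imwrite("pics/w14.png",im)
E
```

```text
clock: 29.47
position: [545.5, -34.1, 161.2]
ee_rot: [0.746, -0.666, 0.0, -0.0]
contact_force: [0.2, -0.4, -0.2]
gripper_width: 85.3
at [545.5 -34.1 161.2] yaw -1.457 tilt [ 1.1e-03 -2.0e-04 -1.0e+00] F [ 0.2 -0.4 -0.2] w 85.3 t 29.47
delta tool mm [ 1.1  0.7 45.2] rows 1.1022789367324022 twist 0.002 per8 [1.40e-04 8.00e-05 5.65e-03]
```

View pics/w14.png

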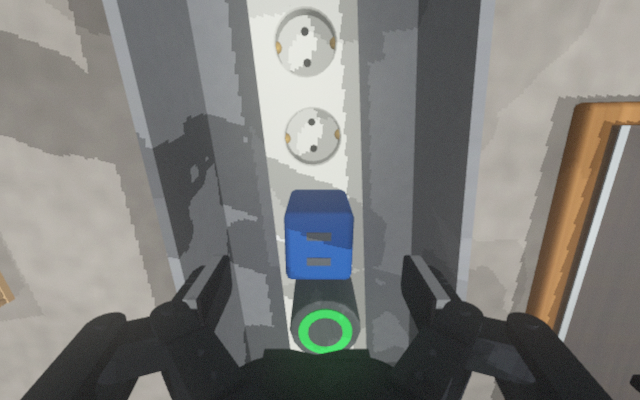

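Blue (318,235) is centred and square; the hub at (325,325) sits behind it, clear of the pads.

```bash
python3 -m crank '{"delta_pos":[[0.001,0,0.015],[0,0,0.017],[0,0,0.013],[0,0,0],[0,0,0],[0,0,0]],"twist":[0,0,0,0,0,0]}'; python3 go.py 545 -35.3 116 -1.459;python3 -m crank '{"delta_pos":[[0,0,0],[0,0,0],[0,0,0],[0,0,0],[0,0,0],[0,0,0]],"twist":[0,0,0,0,0,0]}' 0; python3 -m crank '{"delta_pos":[[0,0,-0.003],[0,0,-0.003],[0,0,-0.004],[0,0,-0.005],[0,0,-0.005],[0,0,-0.005],[0,0,0],[0,0,0]],"twist":[0,0,0,0,0,0,0,0]}'; python3 go.py 545 -35.3 116 -1.459
```

```text
clock: 30.02
position: [545.9, -35.2, 117.0]
ee_rot: [0.746, -0.666, 0.001, -0.001]
contact_force: [0.5, 0.3, 0.1]
gripper_width: 85.5
at [545.9 -35.2 117. ] yaw -1.458 tilt [ 2.9e-03  3.0e-04 -1.0e+00] F [0.5 0.3 0.1] w 85.5 t 30.02
delta tool mm [-0.   0.9  1. ] rows 0.03339565224926682 twist 0.001 per8 [-0.       0.00011  0.00013]
clock: 30.52
position: [545.4, -35.4, 116.2]
ee_rot: [0.746, -0.666, 0.0, -0.0]
contact_force: [-0.2, -0.0, 4.3]
gripper_width: 39.3
clock: 31.18
position: [545.1, -35.4, 141.3]
ee_rot: [0.746, -0.666, 0.0, -0.001]
contact_force: [1.0, -0.7, -1.3]
gripper_width: 39.1
at [545.1 -35.4 141.3] yaw -1.459 tilt [ 1.3e-03  3.0e-04 -1.0e+00] F [ 1.  -0.7 -1.3] w 39.1 t 31.18
delta tool mm [-0.1  0.1 25.3] rows 0.6176515752145628 twist 0.0 per8 [-1.00e-05  1.00e-05  3.17e-03]
```

```bash
python3 -m crank '{"delta_pos":[[0,0,-0.01],[0,0,-0.02],[0,0,-0.025],[0,0,-0.025],[0,0,-0.02],[0,0,-0.01],[0,0,0],[0,0,0]],"twist":[0,0,0,0,0,0,0,0]}'; python3 go.py 453.6 333.2 250 -1.305
```

```text
clock: 31.85
position: [544.5, -35.4, 250.3]
ee_rot: [0.746, -0.666, -0.0, -0.0]
contact_force: [0.7, -0.4, -1.5]
gripper_width: 39.6
at [544.5 -35.4 250.3] yaw -1.459 tilt [-3.e-04  6.e-04 -1.e+00] F [ 0.7 -0.4 -1.5] w 39.6 t 31.85
delta tool mm [-376.4   49.2    0.6] rows 9.259276843802573 twist -0.154 per8 [-4.705e-02  6.150e-03  7.000e-05]
```

```bash
python3 -m crank '{"delta_pos":[[-0.02,0.003,0],[-0.03,0.004,0],[-0.037,0.005,0],[-0.037,0.005,0],[-0.037,0.005,0],[-0.037,0.005,0],[-0.037,0.005,0],[-0.037,0.005,0]],"twist":[0,0,0,0,0,0,0,0]}'; python3 -m crank '{"delta_pos":[[-0.037,0.005,0],[-0.037,0.004,0],[-0.02,0.003,0],[-0.01,0,0],[0,0,0],[0,0,0],[0,0,0]],"twist":[0,0,0,0,-0.08,-0.074,0]}'; python3 go.py 453.6 333.2 250 -1.305
python3 - <<'E'
from h import *
im,d,m,T=shot("wrist"); cv2.imwrite("pics/w15.png",im)
E
```

```text
clock: 32.52
position: [476.1, 231.8, 248.5]
ee_rot: [0.746, -0.666, -0.0, 0.002]
contact_force: [0.7, -0.2, -0.5]
gripper_width: 39.4
clock: 33.1
position: [453.6, 332.0, 248.6]
ee_rot: [0.795, -0.607, -0.0, 0.002]
contact_force: [0.3, -0.8, 0.0]
gripper_width: 39.4
at [453.6 332.  248.6] yaw -1.304 tilt [-0.0027 -0.0029 -1.    ] F [ 0.3 -0.8  0. ] w 39.4 t 33.1
delta tool mm [-1.1 -0.3 -1.4] rows 0.04374740326398359 twist 0.001 per8 [-1.4e-04 -3.0e-05 -1.7e-04]
```

View pics/w15.png

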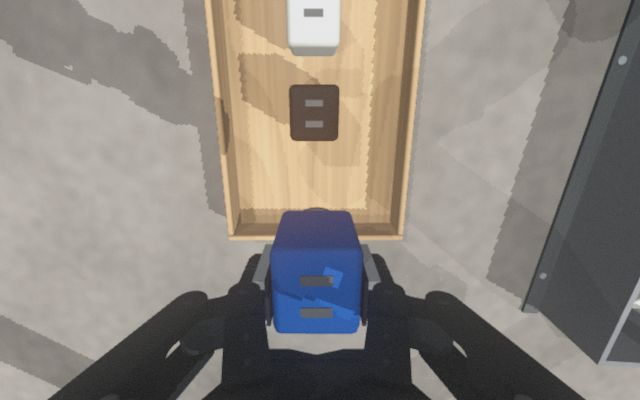

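The near tray wall at (316,238) seems close under blue, so I'll check numerically before lowering.

```bash
python3 - <<'E'
from h import *
m,T=cam("wrist")
for u,v,z in((316,238,42),(231,238,42),(403,238,42),(314,112,73)): print(u,v,np.round(onz(m,T,u,v,z),1))
C=np.array([521.1,351.7]);a=.266
for t in(-125,-70):print(np.round(C+t*np.array([np.cos(a),np.sin(a)]),1))
E
```

```text
316 238 [402.2 318.3  42. ]
231 238 [379.4 402.5  42. ]
403 238 [425.5 232.1  42. ]
314 112 [522.3 352.5  73. ]
[400.5 318.8]
[453.6 333.3]
```

The tray is unmoved and there are about 27 mm to the near wall. Lowering.

```bash
python3 -m crank '{"delta_pos":[[-0.001,0,0.02],[0,0,0.03],[0,0,0.03],[0,0,0.025],[0,0,0.015],[0,0,0.005],[0,0,0],[0,0,0]],"twist":[0,0,0,0,0,0,0,0]}'; python3 -m crank '{"delta_pos":[[0,0,0.003],[0,0,0.003],[0,0,0.003],[0,0,0.003],[0,0,0],[0,0,0]],"twist":[0,0,0,0,0,0]}'; python3 go.py 453.6 333.2 111 -1.305
```

```text
clock: 33.82
position: [454.4, 333.7, 125.9]
ee_rot: [0.794, -0.607, 0.0, -0.0]
contact_force: [-0.8, -0.8, -0.6]
gripper_width: 39.1
clock: 34.32
position: [453.8, 333.6, 113.5]
ee_rot: [0.795, -0.607, 0.0, 0.0]
contact_force: [0.6, -0.1, -1.3]
gripper_width: 39.7
at [453.8 333.6 113.5] yaw -1.305 tilt [-1.e-04 -2.e-04 -1.e+00] F [ 0.6 -0.1 -1.3] w 39.7 t 34.32
delta tool mm [0.4 0.3 2.5] rows 0.06119515556291699 twist 0.0 per8 [5.0e-05 4.0e-05 3.1e-04]
```

```bash
python3 -m crank '{"delta_pos":[[0,0,0.001],[0,0,0.001],[0,0,0],[0,0,0]],"twist":[0,0,0,0]}'
```

```text
clock: 34.65
position: [453.8, 333.7, 111.5]
ee_rot: [0.795, -0.607, 0.0, 0.0]
contact_force: [0.7, -0.2, -1.0]
gripper_width: 39.4
```

```bash
python3 -m crank '{"delta_pos":[[0,0,0.001],[0,0,0.0005],[0,0,0],[0,0,0]],"twist":[0,0,0,0]}'
```

```text
clock: 34.98
position: [453.9, 333.8, 111.3]
ee_rot: [0.795, -0.607, 0.0, -0.0]
contact_force: [-1.6, -2.2, 6.5]
gripper_width: 39.3
```

```bash
python3 -m crank '{"delta_pos":[[0,0,-0.001],[0,0,0],[0,0,0],[0,0,0],[0,0,0],[0,0,0]],"twist":[0,0,0,0,0,0]}' 1;python3 -m crank '{"delta_pos":[[0,0,-0.01],[0,0,-0.025],[0,0,-0.035],[0,0,-0.035],[0,0,-0.03],[0,0,-0.03],[0,0,-0.02],[0,0,0]],"twist":[0,0,0,0,0,0,0,0]}'; python3 -m crank '{"delta_pos":[[0,0,0],[0,0,0]],"twist":[0,0]}'; python3 go.py 471 -342 303 -1.45
python3 - <<'E'
from h import *
im,d,m,T=shot("wrist"); cv2.imwrite("pics/w16.png",im)
im,d,m,T=shot("top"); cv2.imwrite("pics/t16.png",im); np.savez("pics/t16.npz",im=im,d=d,T=T)
E
```

```text
clock: 35.48
position: [453.9, 333.7, 110.9]
ee_rot: [0.795, -0.607, 0.0, 0.0]
contact_force: [0.0, 0.3, -0.2]
gripper_width: 85.3
clock: 36.15
position: [455.3, 334.8, 302.6]
ee_rot: [0.795, -0.607, 0.001, -0.006]
contact_force: [1.3, -0.1, 1.0]
gripper_width: 85.2
clock: 36.32
position: [453.4, 333.3, 295.7]
ee_rot: [0.795, -0.607, -0.0, 0.0]
contact_force: [0.4, 1.1, -0.0]
gripper_width: 85.2
at [453.4 333.3 295.7] yaw -1.305 tilt [-1.e-03 -4.e-04 -1.e+00] F [ 0.4  1.1 -0. ] w 85.2 t 36.32
delta tool mm [656.2 160.5  -7.1] rows 16.476201991782627 twist 0.145 per8 [ 0.08202  0.02006 -0.00088]
```

View pics/w16.png

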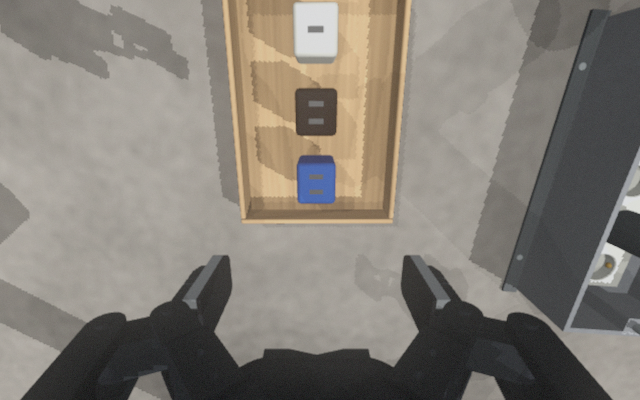

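View pics/t16.png

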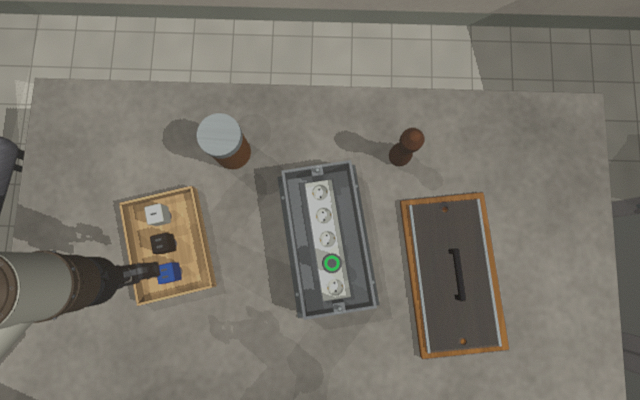

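All three chargers stand apart in the tray and the hub is still in. I'll head to the cover and re-measure it; it may have been knocked.

```bash
python3 -m crank '{"delta_pos":[[0.02,0.005,0],[0.03,0.007,0],[0.038,0.0093,0],[0.038,0.0093,0],[0.038,0.0093,0],[0.038,0.0093,0],[0.038,0.0093,0],[0.038,0.0093,0]],"twist":[0,0,0,0,0,0,0,0]}'; python3 -m crank '{"delta_pos":[[0.038,0.0093,0],[0.038,0.0093,0],[0.038,0.0093,0],[0.038,0.0093,0],[0.038,0.0093,0],[0.038,0.0093,0],[0.038,0.0093,0],[0.03,0.007,0]],"twist":[0,0,0,0,0,0,0,0]}';  python3 -m crank '{"delta_pos":[[0.02,0.005,0],[0.01,0.002,0],[0,0,0],[0,0,0],[0,0,0],[0,0,0]],"twist":[0,0,0.07,0.075,0,0]}'; python3 go.py 471 -342 300 -1.45
python3 - <<'E'
from h import *
from tops import rects
im,d,m,T=shot("wrist"); cv2.imwrite("pics/w17.png",im); np.savez("pics/w17.npz",im=im,d=d,T=T)
rects("wrist","pics/w17.npz",45,66,(330,650,-480,-230))
rects("top","pics/t16.npz",45,66,(330,650,-480,-230),A=50)
E
```

```text
clock: 37.08
position: [460.8, 45.7, 295.1]
ee_rot: [0.795, -0.607, -0.0, 0.001]
contact_force: [1.4, 0.2, 0.1]
gripper_width: 85.3
clock: 37.75
position: [469.2, -259.4, 294.7]
ee_rot: [0.794, -0.608, -0.001, 0.001]
contact_force: [1.4, 0.2, -0.1]
gripper_width: 85.5
clock: 38.25
position: [470.9, -287.3, 295.3]
ee_rot: [0.749, -0.662, -0.001, 0.0]
contact_force: [0.2, 0.8, -0.6]
gripper_width: 85.4
at [ 470.9 -287.3  295.3] yaw -1.447 tilt [-1.6e-03  5.0e-04 -1.0e+00] F [ 0.2  0.8 -0.6] w 85.4 t 38.25
delta tool mm [54.3  6.6 -4.8] rows 1.340039925067932 twist 0.003 per8 [ 0.00679  0.00083 -0.00059]
wrist px [367. 182.] col [64 62 65] ctr [ 470.8 -342. ] med [ 476.8 -340.7   58.7] size [119.2  14.3] ang 0.121
top px [459. 274.] col [42 43 45] ctr [ 471.2 -340.6] med [ 470.5 -339.8   60.4] size [119.4  15.1] ang 0.129
```

View pics/w17.png

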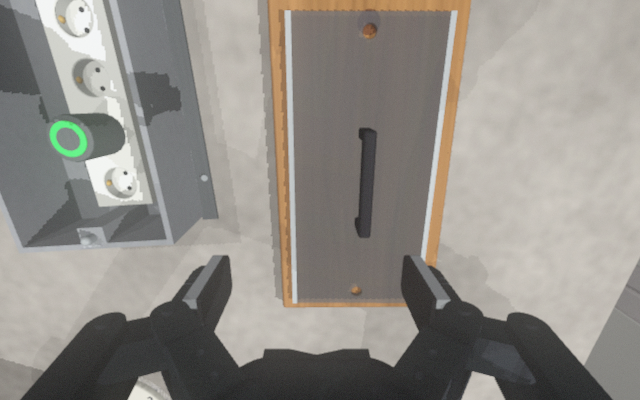

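The handle centre is at (471,-342), yaw 0.12, exactly where I released it. Re-gripping at that same pose keeps the hand-to-cover offset, so I can return to the seated pose of about (544.8,-35.5), yaw -1.387.

```bash
python3 -m crank '{"delta_pos":[[0.02,0.003,0.01],[0.022,0.003,0.02],[0.011,0.001,0.03],[0,0,0.03],[0,0,0.03],[0,0,0.02],[0,0,0],[0,0,0]],"twist":[0,0,0,0,0,0,0,0]}'; python3 -m crank '{"delta_pos":[[0,0,0],[0,0,0]],"twist":[0,0]}';python3 go.py 470.3 -342.2 108.4 -1.451
```

```text
clock: 38.97
position: [470.4, -340.8, 155.4]
ee_rot: [0.749, -0.662, -0.001, 0.001]
contact_force: [-0.1, 0.1, 0.3]
gripper_width: 85.5
clock: 39.13
position: [471.7, -341.4, 158.1]
ee_rot: [0.749, -0.663, 0.002, -0.001]
contact_force: [-1.4, 0.2, -0.1]
gripper_width: 85.5
at [ 471.7 -341.4  158.1] yaw -1.448 tilt [ 0.0037 -0.0018 -1.    ] F [-1.4  0.2 -0.1] w 85.5 t 39.13
delta tool mm [ 0.5  1.6 49.7] rows 1.2137340593569728 twist 0.003 per8 [6.00e-05 2.00e-04 6.22e-03]
```

```bash
python3 -m crank '{"delta_pos":[[0.0005,0.0005,0.015],[0,0,0.015],[0,0,0.012],[0,0,0.006],[0,0,0],[0,0,0],[0,0,0]],"twist":[0.002,0,0,0,0,0,0]}';python3 go.py 470.3 -342.2 108.9 -1.451
```

```text
clock: 39.72
position: [470.8, -342.0, 109.3]
ee_rot: [0.748, -0.664, 0.001, -0.0]
contact_force: [0.1, -0.1, -0.1]
gripper_width: 85.2
at [ 470.8 -342.   109.3] yaw -1.451 tilt [ 0.0023 -0.0011 -1.    ] F [ 0.1 -0.1 -0.1] w 85.2 t 39.72
delta tool mm [0.1 0.5 0.4] rows 0.016757909338412577 twist -0.0 per8 [2.e-05 6.e-05 6.e-05]
```

```bash
python3 -m crank '{"delta_pos":[[0,0.0003,0.0005],[0,0,0],[0,0,0],[0,0,0],[0,0,0],[0,0,0],[0,0,0],[0,0,0]],"twist":[0,0,0,0,0,0,0,0]}' 0;python3 go.py 470.3 -342.2 108.4 -1.451; python3 -m crank '{"delta_pos":[[0,0,-0.005],[0,0,-0.01],[0,0,-0.02],[0,0,-0.025],[0,0,-0.03],[0,0,-0.03],[0,0,-0.025],[0,0,-0.02]],"twist":[0,0,0,0,0,0,0,0]}';python3 -m crank '{"delta_pos":[[0,0,-0.01],[0,0,0],[0,0,0]],"twist":[0,0,0]}';python3 go.py 544.8 -35.5 280 -1.387
python3 - <<'E'
from h import *
im,d,m,T=shot("wrist"); cv2.imwrite("pics/w18.png",im)
E
```

```text
clock: 40.38
position: [469.9, -341.8, 107.8]
ee_rot: [0.748, -0.664, 0.0, 0.0]
contact_force: [0.9, 0.3, 2.7]
gripper_width: 12.9
at [ 469.9 -341.8  107.8] yaw -1.451 tilt [ 3.e-04 -3.e-04 -1.e+00] F [0.9 0.3 2.7] w 12.9 t 40.38
delta tool mm [ 0.4 -0.4 -0.6] rows 0.020533567962400905 twist -0.0 per8 [ 5.e-05 -5.e-05 -8.e-05]
clock: 41.05
position: [469.6, -341.6, 275.2]
ee_rot: [0.748, -0.664, 0.001, -0.0]
contact_force: [-0.3, 0.3, -3.7]
gripper_width: 12.6
clock: 41.3
position: [469.2, -341.3, 281.8]
ee_rot: [0.748, -0.664, -0.001, -0.0]
contact_force: [-0.2, 0.4, -4.7]
gripper_width: 12.9
at [ 469.2 -341.3  281.8] yaw -1.452 tilt [-7.0e-04  1.4e-03 -1.0e+00] F [-0.2  0.4 -4.7] w 12.9 t 41.3
delta tool mm [-294.7 -111.3    2.2] rows 7.683099754253926 twist -0.065 per8 [-0.03683 -0.01391  0.00027]
```

View pics/w18.png

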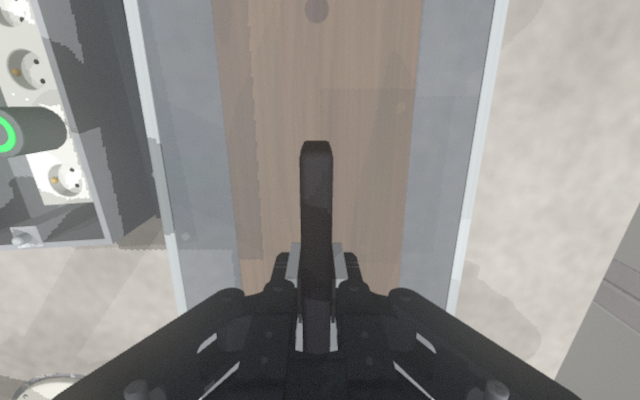

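```bash
python3 -m crank '{"delta_pos":[[-0.02,0,0],[-0.03,-0.004,0],[-0.036,-0.007,0],[-0.036,-0.01,0],[-0.036,-0.014,0],[-0.034,-0.018,0],[-0.03,-0.02,0],[-0.025,-0.02,0]],"twist":[0,0,0,0,0,0,0,0]}';python3 -m crank '{"delta_pos":[[-0.02,-0.01,0],[-0.015,-0.006,0],[-0.008,-0.003,0],[-0.004,0,0],[0,0,0],[0,0,0],[0,0,0]],"twist":[0,0,-0.03,-0.035,0,0,0]}';python3 go.py 544.4 -35.6 280 -1.387
```

```text
clock: 42.02
position: [532.0, -83.2, 280.6]
ee_rot: [0.748, -0.663, -0.002, 0.001]
contact_force: [-0.3, -0.4, -3.9]
gripper_width: 12.5
clock: 42.6
position: [545.4, -37.2, 281.8]
ee_rot: [0.769, -0.639, -0.001, 0.001]
contact_force: [-0.6, 0.2, -3.2]
gripper_width: 12.5
at [545.4 -37.2 281.8] yaw -1.388 tilt [-1.7e-03 -3.0e-04 -1.0e+00] F [-0.6  0.2 -3.2] w 12.5 t 42.6
delta tool mm [-1.7  0.7  1.8] rows 0.06321610862471369 twist -0.001 per8 [-2.2e-04  8.0e-05  2.3e-04]
```

```bash
python3 -m crank '{"delta_pos":[[-0.0015,0.0005,0.015],[0,0,0.02],[0,0,0.02],[0,0,0.012],[0,0,0.004],[0,0,0],[0,0,0],[0,0,0]],"twist":[0,0,0,0,0,0,0,0]}';python3 go.py 544.4 -35.6 200 -1.387
python3 - <<'E'
from h import *
im,d,m,T=shot("wrist"); cv2.imwrite("pics/w19.png",im)
im,d,m,T=shot("scene"); cv2.imwrite("pics/s19.png",cv2.resize(im[110:260,230:390],None,fx=4,fy=4,interpolation=cv2.INTER_CUBIC))
E
```

```text
clock: 43.27
position: [545.8, -35.3, 212.7]
ee_rot: [0.769, -0.639, 0.001, -0.001]
contact_force: [0.5, 0.8, -3.8]
gripper_width: 12.9
at [545.8 -35.3 212.7] yaw -1.387 tilt [ 2.5e-03  2.0e-04 -1.0e+00] F [ 0.5  0.8 -3.8] w 12.9 t 43.27
delta tool mm [ 0.   1.5 12.7] rows 0.31266801971521974 twist 0.0 per8 [0.      0.00018 0.00159]
```

View pics/w19.png

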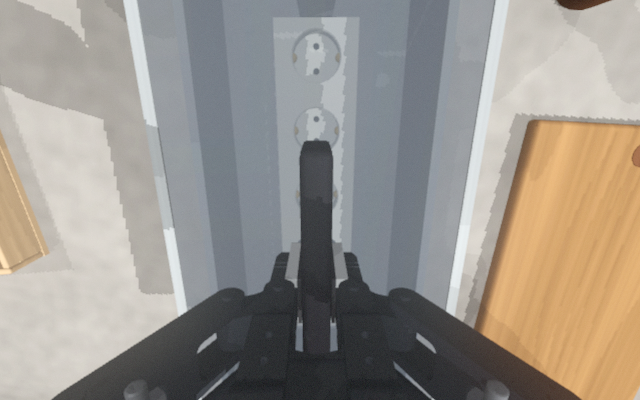

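View pics/s19.png

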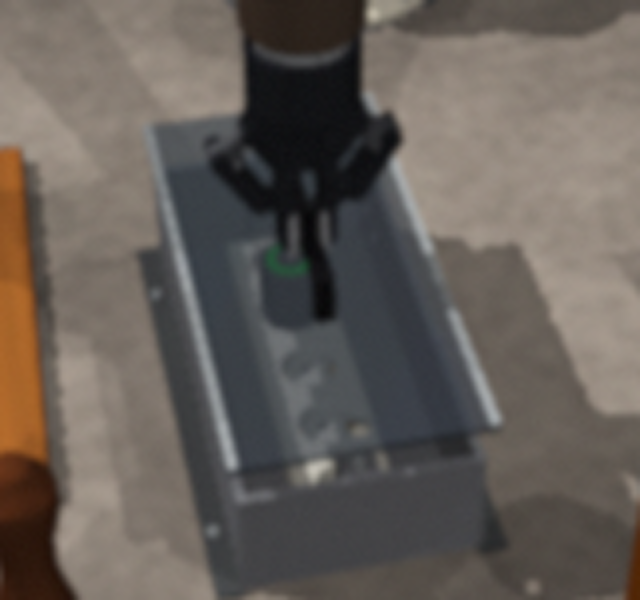

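The cover is parallel to the box. Settling just above the pins to trim x/y.

```bash
python3 -m crank '{"delta_pos":[[0,0.0005,0.004],[0,0,0.004],[0,0,0.002],[0,0,0],[0,0,0],[0,0,0],[0,0,0],[0,0,0]],"twist":[0,0,0,0,0,0,0,0]}';python3 go.py 544.4 -35.6 180 -1.387; python3 - <<'E'
from h import *
for i in range(3): imaging.get_image("scene"); s=arm.read_state(); print(s['position'])
E
```

```text
clock: 44.03
position: [544.7, -35.2, 201.7]
ee_rot: [0.769, -0.639, 0.0, -0.0]
contact_force: [0.1, -0.5, -3.4]
gripper_width: 12.8
at [544.7 -35.2 201.7] yaw -1.387 tilt [ 3.e-04  1.e-04 -1.e+00] F [ 0.1 -0.5 -3.4] w 12.8 t 44.03
delta tool mm [ 0.4  0.4 21.7] rows 0.5283124568169135 twist 0.0 per8 [4.00e-05 5.00e-05 2.71e-03]
[544.68664681 -35.22902645 201.63262033]
[544.66127203 -35.21990365 201.63665969]
[544.62218099 -35.2239063  201.61143155]
```

```bash
python3 -m crank '{"delta_pos":[[0.0004,0.0002,0.003],[0,0,0.003],[0,0,0.003],[0,0,0.002],[0,0,0],[0,0,0]],"twist":[0,0,0,0,0,0]}';python3 go.py 544.4 -35.6 180 -1.387
```

```text
clock: 44.68
position: [544.4, -35.7, 190.2]
ee_rot: [0.769, -0.639, -0.0, 0.0]
contact_force: [-0.1, 0.7, -4.0]
gripper_width: 12.5
at [544.4 -35.7 190.2] yaw -1.387 tilt [-6.e-04 -2.e-04 -1.e+00] F [-0.1  0.7 -4. ] w 12.5 t 44.68
delta tool mm [-0.1 -0.  10.2] rows 0.2496462992132905 twist 0.0 per8 [-1.00e-05 -0.00e+00  1.28e-03]
```

```bash
python3 -m crank '{"delta_pos":[[0,0,0.002],[0,0,0.002],[0,0,0.002],[0,0,0],[0,0,0]],"twist":[0,0,0,0,0]}';python3 go.py 544.4 -35.6 180 -1.387
```

```text
clock: 45.1
position: [544.4, -35.7, 184.3]
ee_rot: [0.769, -0.639, -0.0, 0.0]
contact_force: [-0.2, -0.7, -4.6]
gripper_width: 12.9
at [544.4 -35.7 184.3] yaw -1.387 tilt [-4.e-04 -1.e-04 -1.e+00] F [-0.2 -0.7 -4.6] w 12.9 t 45.1
delta tool mm [-0.1 -0.   4.3] rows 0.10544937179623042 twist 0.0 per8 [-1.0e-05 -0.0e+00  5.4e-04]
```

No resistance; the pins are going through the holes. Lowering to the rim.

```bash
python3 -m crank '{"delta_pos":[[0,0,0.0015],[0,0,0.0015],[0,0,0.001],[0,0,0],[0,0,0]],"twist":[0,0,0,0,0]}';python3 go.py 544.4 -35.6 180 -1.387
```

```text
clock: 45.52
position: [544.5, -35.7, 180.4]
ee_rot: [0.769, -0.639, -0.0, 0.0]
contact_force: [0.2, -0.1, -4.2]
gripper_width: 13.1
at [544.5 -35.7 180.4] yaw -1.387 tilt [-2.e-04 -1.e-04 -1.e+00] F [ 0.2 -0.1 -4.2] w 13.1 t 45.52
delta tool mm [-0.1  0.   0.4] rows 0.011042733291682379 twist 0.0 per8 [-1.e-05  1.e-05  5.e-05]
```

```bash
python3 -m crank '{"delta_pos":[[0,0,0.001],[0,0,0.0005],[0,0,0],[0,0,0]],"twist":[0,0,0,0]}';python3 go.py 544.4 -35.6 180 -1.387
```

```text
clock: 45.85
position: [544.7, -35.6, 179.8]
ee_rot: [0.769, -0.639, 0.0, -0.0]
contact_force: [-2.7, -0.3, 3.1]
gripper_width: 12.9
at [544.7 -35.6 179.8] yaw -1.386 tilt [ 9.e-04 -1.e-04 -1.e+00] F [-2.7 -0.3  3.1] w 12.9 t 45.85
delta tool mm [-0.1  0.3 -0.2] rows 0.008687109717889408 twist 0.001 per8 [-1.e-05  3.e-05 -3.e-05]
```

Seated on the rim at the original height. Releasing and retreating straight up.

```bash
python3 -m crank '{"delta_pos":[[0,0,0],[0,0,0],[0,0,0],[0,0,0],[0,0,0],[0,0,0]],"twist":[0,0,0,0,0,0]}' 1;python3 -m crank '{"delta_pos":[[0,0,-0.01],[0,0,-0.02],[0,0,-0.03],[0,0,-0.03],[0,0,-0.02],[0,0,-0.01],[0,0,0],[0,0,0]],"twist":[0,0,0,0,0,0,0,0]}'; python3 -m crank '{"delta_pos":[[-0.015,0.01,0],[-0.03,0.02,0],[-0.03,0.02,0],[-0.03,0.02,0],[-0.03,0.02,0],[-0.015,0.01,0],[0,0,0],[0,0,0]],"twist":[0,0,0,0,0,0,0,0]}'
python3 - <<'E'
from h import *
from tops import rects
for n in("wrist","top","scene"):
    im,d,m,T=shot(n); cv2.imwrite(f"pics/{n}20.png",im); np.savez(f"pics/{n}20.npz",im=im,d=d,T=T)
rects("wrist","pics/wrist20.npz",118,142,(440,660,-120,60))
rects("top","pics/top20.npz",118,142,(440,660,-120,60),A=50)
E
```

```text
clock: 46.35
position: [544.6, -35.7, 179.0]
ee_rot: [0.769, -0.639, 0.0, -0.0]
contact_force: [-0.9, 0.6, -0.0]
gripper_width: 83.6
clock: 47.02
position: [544.1, -35.6, 298.7]
ee_rot: [0.769, -0.639, -0.0, -0.0]
contact_force: [-0.6, 0.0, -0.7]
gripper_width: 85.5
clock: 47.68
position: [417.7, 93.7, 297.8]
ee_rot: [0.77, -0.638, -0.0, 0.001]
contact_force: [-0.0, -0.4, -0.5]
gripper_width: 85.5
wrist px [516.  74.] col [50 47 46] ctr [538.5 -35.8] med [543.1 -33.3 130.3] size [106.4  15.1] ang 0.182
top px [328. 236.] col [47 46 46] ctr [545.7 -34.8] med [545.2 -34.6 132.6] size [118.6  14. ] ang 0.184
```

View pics/wrist20.png

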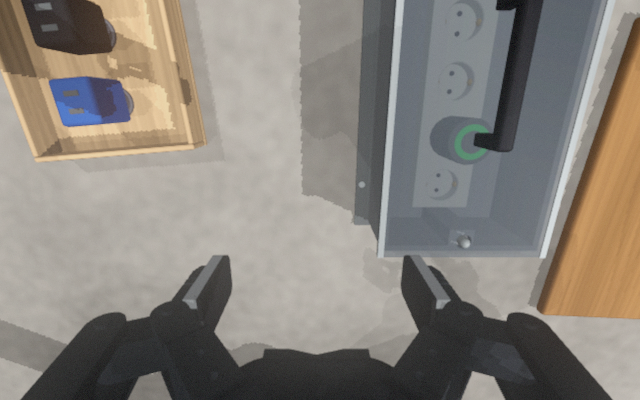

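View pics/top20.png

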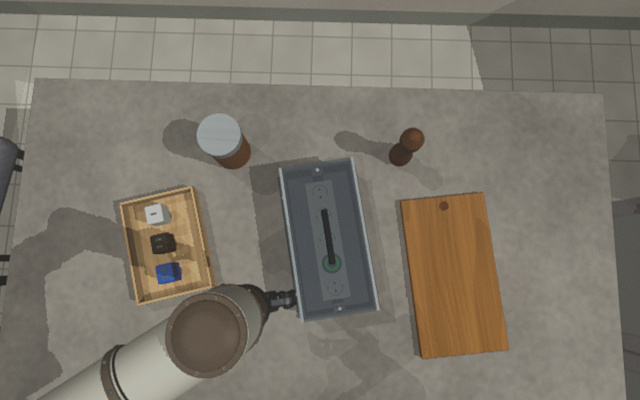

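View pics/scene20.png

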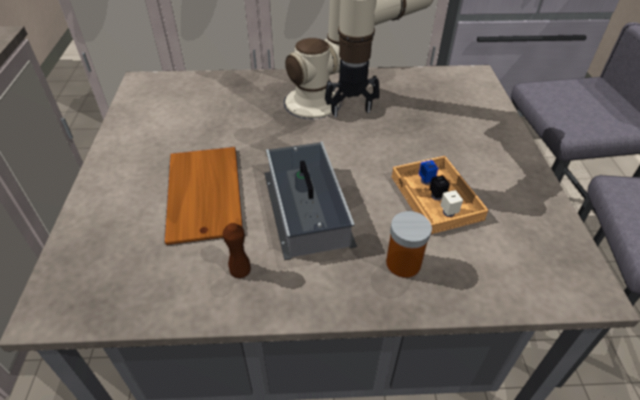

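Cover seated: handle top at 132.6 mm, yaw 0.184, position as at the start, and both pins show through the holes. The three chargers stand apart in the tray, the hub is in, and the jar and mill are unmoved. Handing in.

```bash
python3 -c "
from bench import job_done; print(job_done())"
```

```text
the job is handed in; nothing more can be done
None
```

The job is done and handed in after about 48 s of the 210 s. The hand-in gives no verdict, so what follows is from my own checks.

**What I did:** I lifted the smoked cover off the pins, laid it flat on the chopping board with the handle up, and let go. Three chargers were plugged in: white, black and blue. The orange one was absent. I unplugged all three and stood them about 70 mm apart in the bamboo tray. I then re-gripped the cover where I had left it and lowered it over both pins.

**Last checks:**
- **Cover:** In the top view, the handle top is 132.6 mm above the worktop and turned 0.184 rad, the same as at the start. Its centre is within about 2 mm of its starting place. Both pins show through the holes, and the arm met no resistance until the cover reached the rim.
- **Chargers and tray:** All three stand upright and apart in the tray, which was not knocked aside.
- **Hub and bystanders:** The hub is still plugged in, and the jar and pepper mill stand where they were.
- **Robot:** It is clear of everything, with contact force near zero.

**What disagreed:**
- Finding the charger tops by matching hand-picked pixels across two views gave poor heights, 31 to 68 mm against the true 78 mm. I used the depth readings instead, 77 to 78 mm in both views.
- In the top view the black and blue chargers seemed turned about 0.03 rad; the wrist view gave about 0.11 rad. I used the wrist view, and they lined up square with the jaws.
- The last wrist view cut off part of the handle (106 of 120 mm), so its centre reading is about 7 mm off. I relied on the top view there.

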